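# Check the whetstone grinder and close it up

## Task

Lift the round dust cover off the grinder by its knob and stand it upright in the middle of the cork mat. Then turn the stone wheel by its peg through at least one full turn in one direction to check that it runs freely, and only after that close up the grinder: hook one end of every cover plate lying on the bench under the steel lip of a free bay and lower the other end until the plate lies flat in the bay (any bay will do; some may be missing today). Finally put the dust cover back over the wheel, standing flat on the deck. Leave the tools and other things on the bench where they are.

Things in the scene. Friction and masses are not known exactly. Their poses are not given: they have to be found in the camera images.
- grinder: The grey whetstone grinder, fixed to the bench: a low box 150 mm deep (its x) and 420 mm wide (its y), origin at the centre of its underside, x pointing away from the robot. On its right part (-y) are three open bays side by side, on its left part (+y) a flat deck 50 mm above the bench with the stone wheel lying level on it.
- bay_a (a point): Rightmost (-y) of three equal bays, 84 mm apart along the grinder's y: the bay's centre at ledge height, 50 mm above the bench; x away from the robot, z up. A pocket 116 mm long (x = -58 to +58 mm) and 75 mm wide, a ledge all round to carry a plate, a 20 mm deep cavity in the middle. Side walls (9 mm thick) and far wall (17 mm) rise 8 mm above the ledge.
- bay_b (a point): Middle bay, same as bay_a. In each, the near end wall (-x, robot's side) rises 16 mm and carries a steel lip 4 mm thick that overhangs the pocket by 15 mm (x = -58 to -43 mm), its underside 12 mm above the ledge.
- bay_c (a point): Leftmost (+y) bay, same as bay_a. A plate is too long to drop in flat and cannot be slid in level: tilted about 14 degrees, far end up, its near end goes under the lip to within 1 to 4 mm of the near wall, then the far end is lowered inside the far wall.
- wheel_axis (a point): Centre of the stone wheel's top face (67 mm above the bench). The wheel is a disc of 116 mm diameter, with a flat 4 mm high hub nut of 24 mm diameter in the middle.
- wheel (a joint): Angle of the stone wheel about its vertical axis, rad, growing anticlockwise seen from above, no end stops; turns easily (about 0.03 N m) and stops soon when let go. At the start it is between -0.8 and 0.8; a full turn in either direction counts.
- peg (a point): Centre of the top of the upright steel peg fixed in the wheel, 14 mm diameter, standing 36 mm above the wheel's top face, 42 mm from the axis. It can be gripped from above and led round in a circle: being round it turns between the pads.
- dust_cover: Loose aluminium dust cover over the wheel, like a pot lid: 144 mm diameter, 64 mm high skirt (4 mm wall, open below), with a black upright cylinder knob of 30 mm diameter and 34 mm height on its top (64 to 98 mm above the origin). Origin at the centre of its lower rim, z up. The peg stands inside: lift 60 mm before moving sideways. On the deck it has 10 mm of play round the wheel. 0.3 kg.
- cork_mat: Round cork mat lying fixed on the bench, 160 mm diameter, 6 mm thick; origin at the centre of its underside. The dust cover is set aside here while the grinder is open.
- plate_a: One of up to three equal aluminium cover plates lying flat on the bench: 110 mm (its x) by 70 mm (its y) by 5 mm, with a solid upright rib in the middle as a handle, 14 mm thick (along x), 40 mm long (along y), its top 37 mm above the underside. Origin at the centre of the underside, z up towards the rib. Either 70 mm edge may be hooked. About 0.16 kg. None if absent.
- plate_b: One of up to three equal aluminium cover plates lying flat on the bench: 110 mm (its x) by 70 mm (its y) by 5 mm, with a solid upright rib in the middle as a handle, 14 mm thick (along x), 40 mm long (along y), its top 37 mm above the underside. Origin at the centre of the underside, z up towards the rib. Either 70 mm edge may be hooked. About 0.16 kg. None if absent.
- plate_c: One of up to three equal aluminium cover plates lying flat on the bench: 110 mm (its x) by 70 mm (its y) by 5 mm, with a solid upright rib in the middle as a handle, 14 mm thick (along x), 40 mm long (along y), its top 37 mm above the underside. Origin at the centre of the underside, z up towards the rib. Either 70 mm edge may be hooked. About 0.16 kg. None if absent.
- whetstone: Bystander lying among the plates: grey stone on a dark wooden base, 100 x 60 x 36 mm, no rib; origin under its centre.
- chisel: Bystander: wood-handled chisel 270 mm long along its x, up to 31 mm high, at the right of the grinder; origin under its middle.
- pliers: Bystander: dark pliers lying flat, 170 mm long along x, 10 mm high, at the left beyond the mat; origin under the middle.
- tin: Bystander: white round tin, 91 mm diameter, 34 mm high; origin under its centre.
- oil_bottle: Bystander: glass bottle with red cap, 84 mm diameter, 200 mm high, at the right of the chisel; origin under its centre.
- wood_block: Bystander: wooden block 90 x 45 x 30 mm at the right; origin under its centre.
There are look-alikes about, which are no part of the job. Leave any orange or purple look-alike of the plate_a alone.

How it is judged:
On the way, in this order (a step that is already met when the one before it is completed fails the run):
1. the dust cover stands upright on the cork mat (horizontal distance between dust_cover and cork_mat below 0.03 m and height (world z) of dust_cover below 0.012 m and angle between dust_cover's own z axis and vertical below 0.1 rad and linear speed of dust_cover below 0.03 m/s), for 0.2 s.
2. the stone wheel has been turned through a full turn (not (value of joint wheel between -5.4 and 5.4 rad)).
3. every plate present lies flat in a bay, hooked under the lip (((horizontal distance between plate_a and bay_a below 0.008 m and z of plate_a in the frame of bay_a between -0.003 and 0.003 m and angle between the x axis of plate_a and the x axis of bay_a, either way round below 0.08 rad and angle between plate_a's own z axis and vertical below 0.05 rad) or (horizontal distance between plate_a and bay_b below 0.008 m and z of plate_a in the frame of bay_b between -0.003 and 0.003 m and angle between the x axis of plate_a and the x axis of bay_b, either way round below 0.08 rad and angle between plate_a's own z axis and vertical below 0.05 rad) or (horizontal distance between plate_a and bay_c below 0.008 m and z of plate_a in the frame of bay_c between -0.003 and 0.003 m and angle between the x axis of plate_a and the x axis of bay_c, either way round below 0.08 rad and angle between plate_a's own z axis and vertical below 0.05 rad)) and ((horizontal distance between plate_b and bay_a below 0.008 m and z of plate_b in the frame of bay_a between -0.003 and 0.003 m and angle between the x axis of plate_b and the x axis of bay_a, either way round below 0.08 rad and angle between plate_b's own z axis and vertical below 0.05 rad) or (horizontal distance between plate_b and bay_b below 0.008 m and z of plate_b in the frame of bay_b between -0.003 and 0.003 m and angle between the x axis of plate_b and the x axis of bay_b, either way round below 0.08 rad and angle between plate_b's own z axis and vertical below 0.05 rad) or (horizontal distance between plate_b and bay_c below 0.008 m and z of plate_b in the frame of bay_c between -0.003 and 0.003 m and angle between the x axis of plate_b and the x axis of bay_c, either way round below 0.08 rad and angle between plate_b's own z axis and vertical below 0.05 rad)) and ((horizontal distance between plate_c and bay_a below 0.008 m and z of plate_c in the frame of bay_a between -0.003 and 0.003 m and angle between the x axis of plate_c and the x axis of bay_a, either way round below 0.08 rad and angle between plate_c's own z axis and vertical below 0.05 rad) or (horizontal distance between plate_c and bay_b below 0.008 m and z of plate_c in the frame of bay_b between -0.003 and 0.003 m and angle between the x axis of plate_c and the x axis of bay_b, either way round below 0.08 rad and angle between plate_c's own z axis and vertical below 0.05 rad) or (horizontal distance between plate_c and bay_c below 0.008 m and z of plate_c in the frame of bay_c between -0.003 and 0.003 m and angle between the x axis of plate_c and the x axis of bay_c, either way round below 0.08 rad and angle between plate_c's own z axis and vertical below 0.05 rad))), for 0.2 s.
4. the dust cover stands over the wheel again (horizontal distance between dust_cover and wheel_axis below 0.015 m and z of dust_cover in the frame of grinder between 0.046 and 0.053 m and angle between dust_cover's own z axis and vertical below 0.05 rad and linear speed of dust_cover below 0.03 m/s), for 0.2 s.
At the end, for the whole second after the job is handed in: The wheel has turned a full turn (beyond +-5.4 rad) and rests; every plate present lies flat in a bay (height within 3 mm, tilt under 0.05 rad), within 8 mm of its centre, square within 0.08 rad; the dust cover stands flat on the deck within 15 mm of the wheel axis (all of step 3 and all of step 4 and velocity of joint wheel between -0.2 and 0.2 rad/s and not (value of joint wheel between -5.4 and 5.4 rad)); the robot touches nothing.
It fails at once if a plate is fitted before the wheel has been turned (value of joint wheel between -5.4 and 5.4 rad and (((horizontal distance between plate_a and bay_a below 0.008 m and z of plate_a in the frame of bay_a between -0.003 and 0.003 m and angle between the x axis of plate_a and the x axis of bay_a, either way round below 0.08 rad and angle between plate_a's own z axis and vertical below 0.05 rad) or (horizontal distance between plate_a and bay_b below 0.008 m and z of plate_a in the frame of bay_b between -0.003 and 0.003 m and angle between the x axis of plate_a and the x axis of bay_b, either way round below 0.08 rad and angle between plate_a's own z axis and vertical below 0.05 rad) or (horizontal distance between plate_a and bay_c below 0.008 m and z of plate_a in the frame of bay_c between -0.003 and 0.003 m and angle between the x axis of plate_a and the x axis of bay_c, either way round below 0.08 rad and angle between plate_a's own z axis and vertical below 0.05 rad)) or ((horizontal distance between plate_b and bay_a below 0.008 m and z of plate_b in the frame of bay_a between -0.003 and 0.003 m and angle between the x axis of plate_b and the x axis of bay_a, either way round below 0.08 rad and angle between plate_b's own z axis and vertical below 0.05 rad) or (horizontal distance between plate_b and bay_b below 0.008 m and z of plate_b in the frame of bay_b between -0.003 and 0.003 m and angle between the x axis of plate_b and the x axis of bay_b, either way round below 0.08 rad and angle between plate_b's own z axis and vertical below 0.05 rad) or (horizontal distance between plate_b and bay_c below 0.008 m and z of plate_b in the frame of bay_c between -0.003 and 0.003 m and angle between the x axis of plate_b and the x axis of bay_c, either way round below 0.08 rad and angle between plate_b's own z axis and vertical below 0.05 rad)) or ((horizontal distance between plate_c and bay_a below 0.008 m and z of plate_c in the frame of bay_a between -0.003 and 0.003 m and angle between the x axis of plate_c and the x axis of bay_a, either way round below 0.08 rad and angle between plate_c's own z axis and vertical below 0.05 rad) or (horizontal distance between plate_c and bay_b below 0.008 m and z of plate_c in the frame of bay_b between -0.003 and 0.003 m and angle between the x axis of plate_c and the x axis of bay_b, either way round below 0.08 rad and angle between plate_c's own z axis and vertical below 0.05 rad) or (horizontal distance between plate_c and bay_c below 0.008 m and z of plate_c in the frame of bay_c between -0.003 and 0.003 m and angle between the x axis of plate_c and the x axis of bay_c, either way round below 0.08 rad and angle between plate_c's own z axis and vertical below 0.05 rad)))).
It fails at once if a bystander is moved more than 60 mm (distance of any of whetstone, chisel, pliers, tin, oil_bottle, wood_block from where it was at the start of the episode above 0.06 m).
It fails at once if the oil bottle is tipped (angle between oil_bottle's own z axis and vertical above 0.5 rad).
Of plate_a, plate_b, plate_c only 2 to 3 are there at a start; the rules pass over those that are not, and their reading is None.
At some moment in a run one of plate_a, plate_b, plate_c may be knocked a few centimetres aside while the robot is not near it.
Once in a run the grip may slacken for a moment while it holds something.
It also fails if it takes over 210 s, if anything falls off the work surface, if the arm or the gripper's body presses on something with over 40 N, if the wrist force passes 120 N, or if a joint passes its speed limit or range.

## Robot

A 6-joint arm with a two-finger parallel gripper is mounted at the origin on the work surface. World frame = base frame: x ahead of the robot, y to its left, z up, the work surface at z = 0. Lengths are in m, angles in rad, forces in N, time in s.
With the tool pointing down it reaches from about 0.3 to 0.775 m from the base axis. Payload 14.6 kg.
Tool frame: the origin (TCP) lies midway between the tips of the shut fingers; the grasp point (between the pads) lies 19 mm behind it (ctrl.grip_depth is the z of the grasp point in the tool frame, in m); z points along the fingers, y is the line along which they close (so a half turn about z gives the same grasp; the last joint's range is limited). The gripper opens to 94 mm and grips with 3 to 60 N. Pads are 16 mm wide; open, the fingers measure 119 mm over their backs; the gripper's body (75 mm by 177 mm) begins 78 mm behind the grasp point.
Start: joints at [1.239, 0.3, 1.521, -0, 1.321, -0.067], TCP at [0.144, 0.531, 0.205] pointing down, gripper open.
Joint ranges: [-3.03, 3.03], [-0.79, 2.21], [0.23, 2.52], [-1.04, 4.18], [0, 3.07], [-2.55, 2.55]. Speed limits (rad/s): [2.22, 2.22, 2.57, 3.14, 3.14, 3.14].

## Interface

Orientations are given as [roll, pitch, yaw] about the fixed x, y, z axes, in that order (R = Rz(yaw) Ry(pitch) Rx(roll)).
In Python, from station import ctrl gives the robot as it stands. The module is installed in compiled form; this text tells all that it offers.
- The arm moves only by the tool carry_out, never from a script. Its argument "commands" is a list of rows, each a list of 3 entries, a list of its own where there are three numbers: the closure, from 0 (fully open) to 1 (shut), then the shift along the tool's x, y, z in mm, then the turn, a rotation vector about the tool's x, y, z in rad. In form: [[gripper, [tx, ty, tz], [wx, wy, wz]], ...]. A call has 1 to 10 rows; each row shifts and turns the commanded pose from where the row before left it, along the tool's axes as they then stand; what a row does not reach is not made up. A row lasts 1/8 s, in which the tool goes at most 62.5 mm and 10.7 degrees, less where a joint would pass 70% of its speed; a pose out of reach is approached as far as the arm can. A call with a gripper value outside its range is refused whole. The fingers move at their own pace and stop on an object; "squeeze" is the grip in N (left out, the last holds). Time passes only in rows, so rows that do not move let the fingers close. It gives the time, the measured TCP pose, the force, the opening and the grip force at its end, in the units of the state.
- ctrl.get_obs(): the state, without advancing time (a new reading comes with each control period).
- ctrl.camera(name): name is "side" or "top" or "wrist"; returns a dict with "img" (384x512x3 uint8, blue, green, red), "camera_matrix" (3x3 intrinsics, pixels), "rvec" (rotation vector, rad) and "tvec" (3), from world to camera coordinates, as OpenCV has them. Camera axes: x right, y down, z forward; pixel columns grow to the right and rows downward; lengths in m; the calibration is good to about 2 mm. A picture is of the moment at which its call begins. There is no depth.
- ctrl.hand_in(): hands the job in; it is judged then, once.
Trained networks look in the newest picture that a camera, given by its name, has taken for a name from the list of things; names that differ only in an ending like _2 or _b are one class to them, and where a whole thing is asked for, a point or a joint stands for the part that bears it (a point fixed in the world has none). Each returns a list of dicts, best first, with "score" (0 to 1); they miss things now and then, are a little off and sometimes report something else, mostly with a low value. They report only what shows in the picture. A call takes as long as a camera call. They do not tell look-alikes from the thing itself.
- ctrl.outline_of(thing, camera): "region" (384x512 bool, what is visible of it).
- ctrl.place_of(thing, camera): "at" ([x, y, z] in m, in world coordinates, good to about 4 mm: a listed point, or the origin of a listed thing).
The state is a dict: "time_s": time; "qpos": joint angles; "joint_vel": joint speeds; "tau": joint torques, N m; "ee_pos": TCP position; "eef_rot": TCP orientation; "force": force on the tool from outside, world axes, zero at the start; "moment": the same for the moment, N m; "grip_width": finger opening in m; "grip_force": force on a finger pad.
Only numpy, scipy, OpenCV 4.12 (cv2) and the standard library are available. Lean on these libraries where they do the work, as an engineer would, in place of code of your own. Each camera call takes 0.05 s, during which the arm holds its last target. There are 200 camera calls.

## Working session

There is one attempt and no reset: what is moved stays moved. The work goes in short steps, Python scripts to look and compute and a tool call to move; the robot and the scene stay as the last step left them, time stands still between calls to the robot, and variables do not carry over. Pictures are saved under pics/ and viewed, at most 14 in all, crops included, and the job is handed in when it is done.

Besides the shell and the picture viewer there is one more tool, called after "Emit:" by a JSON object that holds its "op" and its "data". carry_out: Moves the arm, as the interface text tells. Its arguments: {"type":"object","properties":{"commands":{"type":"array","items":{"type":"array"}},"squeeze":{"type":"number"}},"required":["commands"]}

```bash
mkdir -p pics
cat > h.py <<'E'
from station import ctrl
import cv2,numpy as np
from scipy.spatial.transform import Rotation as R
def pose():
    o=ctrl.get_obs(); return np.array(o['ee_pos']),R.from_euler('xyz',o['eef_rot']),o
def cam(n,save=None):
    c=ctrl.camera(n)
    if save: cv2.imwrite('pics/'+save,c['img'])
    return c
def proj(c,P):
    return cv2.projectPoints(np.float64(P).reshape(-1,1,3),c['rvec'],c['tvec'],c['camera_matrix'],None)[0].reshape(-1,2)
def back(c,uv,z):
    Rm=cv2.Rodrigues(np.float64(c['rvec']))[0]; o=-Rm.T@np.ravel(c['tvec'])
    uv=np.float64(uv).reshape(-1,2); d=np.c_[uv,np.ones(len(uv))]@np.linalg.inv(c['camera_matrix']).T@Rm
    return o+d*((z-o[2])/d[:,2])[:,None]
def delta(pos,rpy):
    "tool-frame shift mm and rotvec from now to target"
    p,r,o=pose(); t=R.from_euler('xyz',rpy)
    return (r.inv().apply(np.array(pos)-p)*1000).round(1),(r.inv()*t).as_rotvec().round(3)
E
python3 - <<'E'
from h import *
p,r,o=pose(); print(o); print(r.as_matrix().round(2))
for n in ('top','side'):
    c=cam(n,n+'0.png'); Rm=cv2.Rodrigues(np.float64(c['rvec']))[0]; print(n,-Rm.T@np.ravel(c['tvec']))
    for t in ['grinder','bay_a','bay_b','bay_c','wheel_axis','dust_cover','cork_mat','plate_a','whetstone','chisel','pliers','tin','oil_bottle','wood_block']:
        print(t,[(round(d['score'],2),np.round(d['at'],3).tolist()) for d in ctrl.place_of(t,n)])
E
```

```text
{'time_s': 0.0, 'qpos': array([ 1.23942759e+00,  3.00456490e-01,  1.52157533e+00, -2.72811393e-05,
        1.32067150e+00, -6.65994947e-02]), 'joint_vel': array([-0.00087241, -0.00184499, -0.00152502, -0.00110009,  0.00067214,
        0.00098494]), 'tau': array([ 2.98172645e-04, -5.31803012e+01, -3.52734768e+01,  7.08395010e-02,
        2.43634649e-02, -7.12231008e-05]), 'ee_pos': array([0.1438545 , 0.53059148, 0.20489677]), 'eef_rot': array([-3.14048269e+00, -4.75488995e-05,  2.87683015e+00]), 'force': array([ 0.46977383, -0.50638476,  0.17197316]), 'moment': array([0.01485082, 0.0537799 , 0.04363416]), 'grip_force': 0.0, 'grip_width': 0.09396644408292514}
[[-0.97  0.26 -0.  ]
 [ 0.26  0.97 -0.  ]
 [ 0.   -0.   -1.  ]]
top [ 0.29972142 -0.04144971  0.99814496]
grinder [(0.82, [0.645, -0.004, -0.001])]
bay_a [(0.92, [0.651, -0.004, 0.05]), (0.73, [0.653, -0.17, 0.052]), (0.67, [0.651, -0.087, 0.049])]
bay_b [(0.92, [0.651, -0.004, 0.05]), (0.73, [0.653, -0.17, 0.052]), (0.67, [0.651, -0.087, 0.049])]
bay_c [(0.92, [0.651, -0.004, 0.05]), (0.73, [0.653, -0.17, 0.052]), (0.67, [0.651, 
[... 834 characters left out ...]
048]), (0.89, [0.65, -0.003, 0.056]), (0.82, [0.65, -0.086, 0.048])]
bay_c [(0.95, [0.651, -0.166, 0.048]), (0.89, [0.65, -0.003, 0.056]), (0.82, [0.65, -0.086, 0.048])]
wheel_axis []
dust_cover [(0.79, [0.646, 0.126, 0.049])]
cork_mat [(0.95, [0.477, 0.358, 0.004]), (0.42, [0.65, -0.007, 0.052])]
plate_a [(0.96, [0.332, 0.114, 0.001]), (0.72, [0.474, -0.29, -0.0]), (0.69, [0.483, -0.145, 0.0])]
whetstone [(0.96, [0.481, 0.01, 0.001])]
chisel [(0.76, [0.698, -0.385, -0.002])]
pliers [(0.8, [0.66, 0.359, -0.002])]
tin [(0.91, [0.337, 0.267, 0.001])]
oil_bottle [(0.65, [0.63, -0.491, -0.0])]
wood_block [(0.63, [0.52, -0.448, -0.006]), (0.4, [0.335, 0.273, 0.0]), (0.27, [0.646, -0.001, 0.051])]
```

View pics/top0.png

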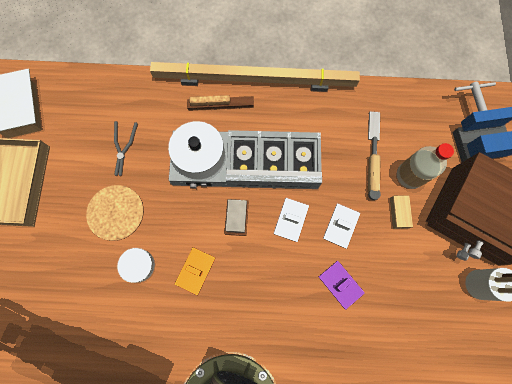

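View pics/side0.png

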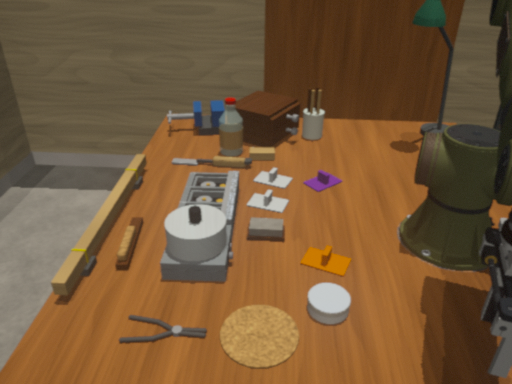

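The top view shows the cover at about (197,147) with its knob at (194,142). The mat is at (115,212), and two white plates are at (291,219) and (342,226). The orange plate (195,270) and the purple one (342,284) are look-alikes. All three bays, right of the cover, are empty.

I'll turn to yaw π/2, which puts tool y along +x and tool x along +y, then go above the cover.

Emit:
{"op": "carry_out", "data": {"commands": [[0, [0, 0, -20], [0, 0, 0.18]], [0, [0, 0, -20], [0, 0, 0.18]], [0, [0, 0, 0], [0, 0, 0.18]], [0, [0, 0, 0], [0, 0, 0.18]], [0, [0, 0, 0], [0, 0, 0.18]], [0, [0, 0, 0], [0, 0, 0.18]], [0, [0, 0, 0], [0, 0, 0.18]], [0, [0, 0, 0], [0, 0, 0.046]], [0, [-40, 48, 0], [0, 0, 0]], [0, [-40, 48, 0], [0, 0, 0]]]}}

```text
time_s: 2.75
ee_pos: [0.2406, 0.4498, 0.2453]
eef_rot: [3.142, 0.0, 1.572]
force: [-0.2, 1.3, -0.5]
grip_width: 0.0941
grip_force: 0.0
```

Emit:
{"op": "carry_out", "data": {"commands": [[0, [-38, 48, 0], [0, 0, 0]], [0, [-38, 48, 0], [0, 0, 0]], [0, [-38, 48, 0], [0, 0, 0]], [0, [-38, 48, 0], [0, 0, 0]], [0, [-38, 48, 0], [0, 0, 0]], [0, [-38, 48, 0], [0, 0, 0]], [0, [-38, 48, 0], [0, 0, 0]], [0, [-38, 40, 0], [0, 0, 0]], [0, [0, 0, 0], [0, 0, 0]]]}}

```text
time_s: 3.88
ee_pos: [0.6176, 0.144, 0.2443]
eef_rot: [-3.14, 0.001, 1.567]
force: [-0.3, 1.0, 0.1]
grip_width: 0.094
grip_force: 0.0
```

Run:
```python
from h import *
p,r,o=pose(); print(p,o['eef_rot'],o['force'])
for n in ('wrist','top','side'):
    c=cam(n,n+'1.png'); print(n,[(round(d['score'],2),np.round(d['at'],3).tolist()) for t in ('dust_cover','cork_mat') for d in ctrl.place_of(t,n)])
print(delta([0.645,0.123,0.25],[np.pi,0,np.pi/2]))
```

```text
[0.61756802 0.14400126 0.2442636 ] [-3.14036429e+00  5.15424830e-04  1.56699873e+00] [-0.3298026   1.01559527  0.07888324]
wrist [(0.57, [0.647, 0.126, 0.048]), (0.3, [0.482, 0.012, 0.002])]
top [(0.6, [0.643, 0.122, 0.047]), (0.36, [0.474, -0.287, 0.003])]
side [(0.68, [0.645, 0.126, 0.051]), (0.6, [0.481, 0.354, -0.0])]
(array([-24.5,  29.4,  -4.2]), array([ 0.   , -0.   ,  0.001]))
```

View pics/wrist1.png

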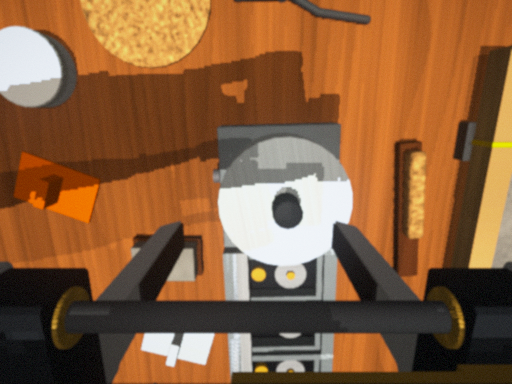

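The wrist view shows the knob at (287,212), with the cover free around it. I'll descend and grip.

Emit:
{"op": "carry_out", "data": {"commands": [[0, [-19.5, 27, 0], [0, 0, 0]], [0, [0, 0, 40], [0, 0, 0]], [0, [0, 0, 40], [0, 0, 0]], [0, [0, 0, 30], [0, 0, 0]], [0, [0, 0, 13], [0, 0, 0]], [0, [0, 0, 0], [0, 0, 0]]]}}

```text
time_s: 5.08
ee_pos: [0.6428, 0.1275, 0.1224]
eef_rot: [-3.141, 0.0, 1.571]
force: [-0.2, -0.2, -0.2]
grip_width: 0.0941
grip_force: 0.0
```

Run:
```python
from h import *
p,r,o=pose(); print(p,o['eef_rot'],o['force'])
c=cam('wrist','wrist2.png'); g=c['img'][:,:,:].max(2); 
print(proj(c,[[.645,.1245,.148],p]))
```

```text
[0.64283494 0.12750132 0.12242685] [-3.14105538e+00  6.86964243e-05  1.57105180e+00] [-0.21956388 -0.19302118 -0.17247334]
[[263.36099824 256.98570217]
 [259.33084034 234.11902716]]
```

View pics/wrist2.png

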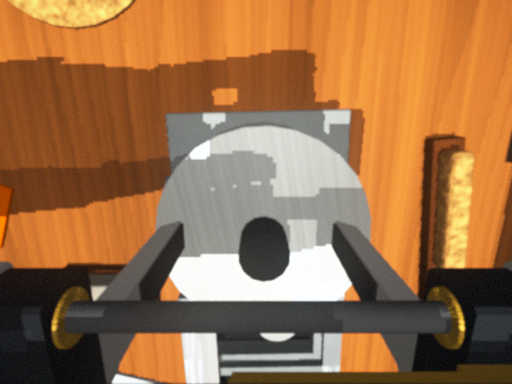

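The knob sits between the fingers, at (264,250). I'll grip it at 40 N and lift.

Emit:
{"op": "carry_out", "data": {"commands": [[0.6, [2.5, 2, 0], [0, 0, 0]], [1, [0, 0, 0], [0, 0, 0]], [1, [0, 0, 0], [0, 0, 0]], [1, [0, 0, 0], [0, 0, 0]], [1, [0, 0, -15], [0, 0, 0]], [1, [0, 0, -20], [0, 0, 0]], [1, [0, 0, -25], [0, 0, 0]], [1, [0, 0, -25], [0, 0, 0]]], "squeeze": 40}}

```text
time_s: 6.12
ee_pos: [0.645, 0.1298, 0.2095]
eef_rot: [3.141, -0.0, 1.571]
force: [0.4, 0.7, 0.4]
grip_width: 0.0174
grip_force: 0.0
```

The fingers are slow (about 80 mm/s) and had not closed on the knob before the lift. I'll reopen, descend again and wait longer.

Emit:
{"op": "carry_out", "data": {"commands": [[0.3, [-6, 0, 0], [0, 0, 0]], [0.3, [0, 0, 0], [0, 0, 0]], [0.3, [0, 0, 0], [0, 0, 0]], [0.3, [0, 0, 0], [0, 0, 0]], [0.3, [0, 0, 0], [0, 0, 0]], [0.3, [0, 0, 0], [0, 0, 0]], [0.3, [0, 0, 25], [0, 0, 0]], [0.3, [0, 0, 25], [0, 0, 0]], [0.3, [0, 0, 25], [0, 0, 0]], [0.3, [0, 0, 12], [0, 0, 0]]]}}

```text
time_s: 7.38
ee_pos: [0.6445, 0.1238, 0.1191]
eef_rot: [-3.14, 0.0, 1.571]
force: [1.1, -0.3, 0.1]
grip_width: 0.0656
grip_force: 0.0
```

Emit:
{"op": "carry_out", "data": {"commands": [[1, [0, 0, 0], [0, 0, 0]], [1, [0, 0, 0], [0, 0, 0]], [1, [0, 0, 0], [0, 0, 0]], [1, [0, 0, 0], [0, 0, 0]], [1, [0, 0, 0], [0, 0, 0]], [1, [0, 0, 0], [0, 0, 0]], [1, [0, 0, 0], [0, 0, 0]], [1, [0, 0, 0], [0, 0, 0]]], "squeeze": 40}}

```text
time_s: 8.38
ee_pos: [0.6453, 0.1239, 0.1211]
eef_rot: [3.14, -0.0, 1.571]
force: [1.2, -0.5, 5.2]
grip_width: 0.0293
grip_force: 40.0
```

Emit:
{"op": "carry_out", "data": {"commands": [[1, [0, 0, -20], [0, 0, 0]], [1, [0, 0, -25], [0, 0, 0]], [1, [0, 0, -25], [0, 0, 0]], [1, [0, 0, -25], [0, 0, 0]], [1, [39, -28, 0], [0, 0, 0]], [1, [39, -28, 0], [0, 0, 0]], [1, [39, -28, 0], [0, 0, 0]], [1, [39, -28, 0], [0, 0, 0]], [1, [39, -28, 0], [0, 0, 0]], [1, [39, -28, 0], [0, 0, 0]]]}}

```text
time_s: 9.62
ee_pos: [0.4755, 0.3587, 0.2146]
eef_rot: [-3.14, 0.001, 1.571]
force: [0.2, 1.1, -3.7]
grip_width: 0.029
grip_force: 40.0
```

Run:
```python
from h import *
p,r,o=pose(); print(p,o['eef_rot'],o['force'],o['grip_width'],o['grip_force'])
for n in ('top','side'):
    c=cam(n,n+'3.png'); print(n,[(t,round(d['score'],2),np.round(d['at'],3).tolist()) for t in ('dust_cover','cork_mat','wheel_axis','peg') for d in ctrl.place_of(t,n)])
```

```text
[0.47551355 0.35872747 0.21461595] [-3.14006534e+00  9.79896250e-04  1.57070919e+00] [ 0.17357359  1.08955959 -3.73672997] 0.02896156550822808 39.99822556972504
top [('dust_cover', 0.67, [0.474, 0.338, 0.142]), ('cork_mat', 0.76, [0.479, 0.359, 0.0]), ('wheel_axis', 0.95, [0.641, 0.124, 0.064]), ('peg', 0.94, [0.681, 0.146, 0.103])]
side [('dust_cover', 0.86, [0.474, 0.344, 0.147]), ('cork_mat', 0.94, [0.478, 0.356, -0.002]), ('wheel_axis', 0.95, [0.649, 0.12, 0.065]), ('wheel_axis', 0.65, [0.649, -0.087, 0.051]), ('wheel_axis', 0.34, [0.479, 0.356, 0.002]), ('peg', 0.79, [0.675, 0.146, 0.104])]
```

View pics/side3.png

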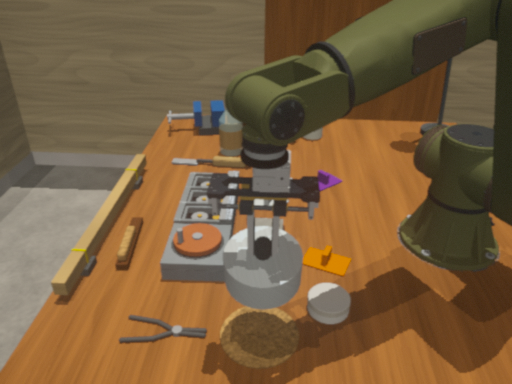

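The cover hangs on the knob above the mat. It has swung about 0.2 rad about the pad line, so its rim (centre near (262,285)) leads low on one side. The wheel, orange at (198,240), is now open. I'll lower it slowly so the mat levels it.

Emit:
{"op": "carry_out", "data": {"commands": [[1, [0, 1, 40], [0, 0, 0]], [1, [0, 1, 40], [0, 0, 0]], [1, [0, 0, 20], [0, 0, 0]], [1, [0, 0, 8], [0, 0, 0]], [1, [0, 0, 8], [0, 0, 0]], [1, [0, 0, 6], [0, 0, 0]], [1, [0, 0, 6], [0, 0, 0]], [1, [0, 0, 4], [0, 0, 0]], [1, [0, 0, 3], [0, 0, 0]], [1, [0, 0, 2], [0, 0, 0]]]}}

```text
time_s: 11.38
ee_pos: [0.481, 0.3574, 0.0818]
eef_rot: [3.136, -0.001, 1.57]
force: [-0.3, -12.3, 21.5]
grip_width: 0.029
grip_force: 40.0
```

Run:
```python
from h import *
p,r,o=pose(); print(p,o['eef_rot'],o['force'],o['moment'],o['grip_width'],o['grip_force'])
for n in ('top','side'):
    c=cam(n,n+'4.png'); print(n,[(t,round(d['score'],2),np.round(d['at'],3).tolist()) for t in ('dust_cover',) for d in ctrl.place_of(t,n)])
c=cam('side');cv2.imwrite('pics/s4.png',cv2.resize(c['img'][180:380,150:350],None,fx=2,fy=2))
```

```text
[0.48103398 0.35737637 0.08177738] [ 3.13632714e+00 -9.00024008e-04  1.57032547e+00] [ -0.33233794 -12.33378745  21.4605991 ] [-2.18274964e+00  1.86644953e-01 -2.16234223e-03] 0.029041468583943575 39.96260583400726
top [('dust_cover', 0.97, [0.481, 0.338, 0.011]), ('dust_cover', 0.55, [0.473, -0.288, 0.002])]
side [('dust_cover', 0.96, [0.478, 0.345, 0.013])]
```

View pics/s4.png

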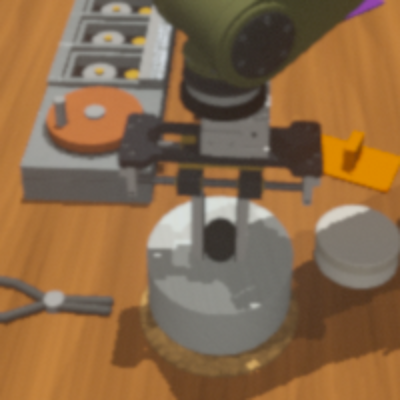

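It is still tilted (rim centre y≈0.341, knob y≈0.358). I'll lift a little, rotate the tool about its y by about +0.2, lower, then release.

Emit:
{"op": "carry_out", "data": {"commands": [[1, [0, 0, -15], [0, 0, 0]], [1, [0, 0, 0], [0, 0.1, 0]], [1, [0, 0, 0], [0, 0.1, 0]], [1, [0, 0, 0], [0, 0, 0]]]}}

```text
time_s: 12.12
ee_pos: [0.4791, 0.357, 0.0938]
eef_rot: [-3.141, -0.199, 1.569]
force: [1.0, 0.0, -3.1]
grip_width: 0.0293
grip_force: 40.0
```

Run:
```python
from h import *
p,r,o=pose(); print(p,o['eef_rot'],o['force'],r.as_matrix().round(3))
for n in ('top','side'):
    c=cam(n,n+'4.png'); print(n,[(t,round(d['score'],2),np.round(d['at'],3).tolist()) for t in ('dust_cover',) for d in ctrl.place_of(t,n)])
```

```text
[0.47909182 0.35697013 0.09380992] [-3.14138205 -0.19948851  1.56937029] [ 0.99253286  0.0350994  -3.07424272] [[ 0.001  1.     0.   ]
 [ 0.98  -0.001  0.198]
 [ 0.198 -0.    -0.98 ]]
top [('dust_cover', 0.8, [0.479, 0.351, 0.019])]
side [('dust_cover', 0.87, [0.479, 0.36, 0.024])]
```

Emit:
{"op": "carry_out", "data": {"commands": [[1, [-1.6, 0, 7.8], [0, 0, 0]], [1, [-1, 0, 4.9], [0, 0, 0]], [1, [-0.6, 0, 2.9], [0, 0, 0]], [0.35, [0, 0, 0], [0, 0, 0]], [0.35, [0, 0, 0], [0, 0, 0]], [0.35, [0, 0, 0], [0, 0, 0]], [0.35, [0, 0, 0], [0, 0, 0]], [0.35, [0, 0, 0], [0, 0, 0]], [0.35, [0, 0, 0], [0, 0, 0]]]}}

```text
time_s: 13.45
ee_pos: [0.479, 0.3578, 0.0775]
eef_rot: [3.142, -0.2, 1.571]
force: [-0.3, 0.0, -0.1]
grip_width: 0.0611
grip_force: 0.0
```

Emit:
{"op": "carry_out", "data": {"commands": [[0.35, [4, 0, -20], [0, 0, 0]], [0.35, [5, 0, -25], [0, 0, 0]], [0.35, [0, 0, -25], [0, -0.1, 0]], [0.35, [0, 0, -35], [0, -0.1, 0]], [0.35, [0, 0, -35], [0, 0, 0]], [0.35, [0, 0, 0], [0, 0, 0]]]}}

```text
time_s: 14.2
ee_pos: [0.4796, 0.3499, 0.2204]
eef_rot: [3.138, -0.002, 1.571]
force: [-0.7, 0.0, -0.4]
grip_width: 0.0612
grip_force: 0.0
```

Run:
```python
from h import *
p,r,o=pose(); print(p,o['eef_rot'],o['force'])
for n in ('top','side'):
    c=cam(n,n+'5.png'); print(n,[(t,round(d['score'],2),np.round(d['at'],3).tolist()) for t in ('dust_cover','wheel_axis','peg','plate_a','bay_a') for d in ctrl.place_of(t,n) if d['score']>.5])
```

```text
[0.47960725 0.34988578 0.22037118] [ 3.13774866e+00 -2.48173837e-03  1.57119115e+00] [-7.40979262e-01  6.35147201e-04 -4.05754136e-01]
top [('dust_cover', 0.56, [0.478, 0.345, 0.004]), ('wheel_axis', 0.71, [0.641, 0.121, 0.065]), ('peg', 0.87, [0.679, 0.142, 0.104]), ('plate_a', 0.74, [0.471, -0.287, 0.001]), ('plate_a', 0.69, [0.327, 0.114, 0.0]), ('plate_a', 0.55, [0.487, -0.144, 0.004]), ('plate_a', 0.51, [0.647, -0.01, 0.001]), ('bay_a', 0.73, [0.651, -0.171, 0.05]), ('bay_a', 0.61, [0.649, -0.007, 0.052]), ('bay_a', 0.57, [0.649, -0.089, 0.049])]
side [('dust_cover', 0.58, [0.479, 0.354, 0.009]), ('wheel_axis', 0.72, [0.645, 0.122, 0.066]), ('peg', 0.91, [0.681, 0.147, 0.105]), ('plate_a', 0.82, [0.486, -0.144, 0.001]), ('plate_a', 0.69, [0.478, 0.354, 0.009]), ('plate_a', 0.6, [0.309, -0.282, -0.003]), ('plate_a', 0.6, [0.334, 0.114, 0.003]), ('bay_a', 0.92, [0.646, -0.003, 0.055]), ('bay_a', 0.76, [0.652, -0.166, 0.046]), ('bay_a', 0.64, [0.65, -0.084, 0.049])]
```

View pics/side5.png

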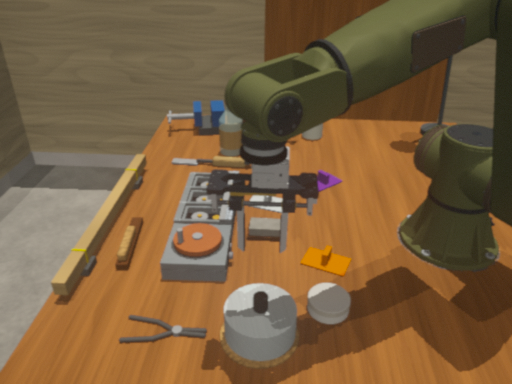

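The cover stands on the mat at (260,320). The peg is visible at (180,235). I'll go over the wheel.

Emit:
{"op": "carry_out", "data": {"commands": [[0.5, [-41, 40, 0], [0, 0, 0]], [0.5, [-41, 40, 0], [0, 0, 0]], [0.5, [-41, 40, 0], [0, 0, 0]], [0.5, [-41, 40, 0], [0, 0, 0]], [0.5, [-42, 40, 0], [0, 0, 0]], [0, [0, 0, 0], [0, 0, 0]], [0, [0, 0, 0], [0, 0, 0]]]}}

```text
time_s: 15.68
ee_pos: [0.6786, 0.1436, 0.2175]
eef_rot: [-3.141, -0.0, 1.571]
force: [0.3, 0.3, -0.7]
grip_width: 0.0634
grip_force: 0.0
```

Run:
```python
from h import *
p,r,o=pose(); print(p,o['eef_rot'],o['force'])
W={}
for n in ('wrist','top','side','wrist'):
    c=cam(n); print(n,[(t,round(d['score'],2),np.round(d['at'],4).tolist()) for t in ('wheel_axis','peg','bay_a') for d in ctrl.place_of(t,n) if d['score']>.5])
    if n=='wrist': cv2.imwrite('pics/w6.png',c['img']); print(proj(c,[[.645,.123,.067],[.679,.1455,.103]]))
```

```text
[0.67864918 0.14358158 0.21746268] [-3.14110717e+00 -1.61443632e-04  1.57077813e+00] [ 0.33461556  0.32016832 -0.73031921]
wrist [('wheel_axis', 0.77, [0.6458, 0.1254, 0.0674]), ('peg', 0.76, [0.6826, 0.15, 0.1004]), ('bay_a', 0.61, [0.6514, -0.0006, 0.0482])]
[[229.18174418 199.25348603]
 [259.32633849 187.69843052]]
top [('wheel_axis', 0.8, [0.6414, 0.1195, 0.0627]), ('peg', 0.94, [0.6765, 0.1437, 0.1057]), ('bay_a', 0.62, [0.6497, -0.0894, 0.0501]), ('bay_a', 0.57, [0.6478, -0.0033, 0.0505])]
side [('wheel_axis', 0.75, [0.6462, 0.1214, 0.0652]), ('peg', 0.89, [0.678, 0.144, 0.1039]), ('bay_a', 0.98, [0.652, -0.1678, 0.0495]), ('bay_a', 0.87, [0.6496, -0.0011, 0.0562]), ('bay_a', 0.75, [0.6522, -0.0844, 0.0521]), ('bay_a', 0.67, [0.4756, 0.3533, 0.0096])]
wrist [('wheel_axis', 0.59, [0.6474, 0.1238, 0.0689]), ('peg', 0.72, [0.6818, 0.146, 0.0988]), ('bay_a', 0.95, [0.6455, -0.0825, 0.0502]), ('bay_a', 0.79, [0.6522, 0.0008, 0.051])]
[[228.88573617 198.90933138]
 [258.99270625 187.32042071]]
```

View pics/w6.png

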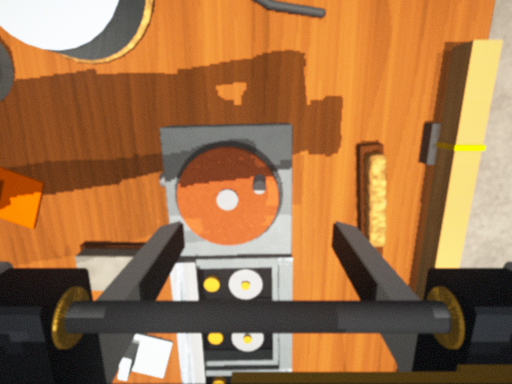

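The hub at (227,201) and the peg at (260,184) match axis (0.645,0.123) and peg (0.679,0.1455). I'll descend and grip the peg lightly.

Emit:
{"op": "carry_out", "data": {"commands": [[0.5, [2, 0, 50], [0, 0, 0]], [0.5, [0, 0, 40], [0, 0, 0]], [0.5, [0, 0, 30], [0, 0, 0]], [0.5, [0, 0, 19], [0, 0, 0]], [1, [0, 0, 0], [0, 0, 0]], [1, [0, 0, 0], [0, 0, 0]], [1, [0, 0, 0], [0, 0, 0]], [1, [0, 0, 0], [0, 0, 0]], [1, [0, 0, 0], [0, 0, 0]], [1, [0, 0, 0], [0, 0, 0]]], "squeeze": 15}}

```text
time_s: 17.73
ee_pos: [0.6799, 0.1456, 0.0795]
eef_rot: [3.139, -0.001, 1.571]
force: [6.1, 2.6, -1.5]
grip_width: 0.0136
grip_force: 15.0
```

Run:
```python
from h import *
p,r,o=pose(); print(p,o['force'],o['grip_width'],o['grip_force'])
v=p[:2]-[.645,.123]; print(np.hypot(*v),np.arctan2(v[1],v[0]))
a=np.arctan2(.0225,p[0]-.645); print(a)
t=a+np.arange(0,21)*.34; P=42*np.c_[np.cos(t),np.sin(t)]; D=np.diff(P,axis=0)
print([[float(round(d[1],1)),float(round(d[0],1)),0] for d in D])
```

```text
[0.6798929  0.14559358 0.07948421] [ 6.11678933  2.56371309 -1.45567879] 0.013588208843731029 15.002667903900146
0.041569030279153873 0.574624467151483
0.5727324475482513
[[10.5, -9.6, 0], [6.7, -12.6, 0], [2.1, -14.1, 0], [-2.7, -14.0, 0], [-7.2, -12.2, 0], [-10.9, -9.1, 0], [-13.3, -5.0, 0], [-14.2, -0.3, 0], [-13.5, 4.5, 0], [-11.2, 8.7, 0], [-7.7, 12.0, 0], [-3.2, 13.8, 0], [1.6, 14.1, 0], [6.2, 12.8, 0], [10.1, 10.0, 0], [12.9, 6.1, 0], [14.1, 1.4, 0], [13.8, -3.4, 0], [11.9, -7.8, 0], [8.6, -11.3, 0]]
```

Emit:
{"op": "carry_out", "data": {"commands": [[1, [10.5, -9.6, 0], [0, 0, 0]], [1, [6.7, -12.6, 0], [0, 0, 0]], [1, [2.1, -14.1, 0], [0, 0, 0]], [1, [-2.7, -14, 0], [0, 0, 0]], [1, [-7.2, -12.2, 0], [0, 0, 0]], [1, [-10.9, -9.1, 0], [0, 0, 0]], [1, [-13.3, -5, 0], [0, 0, 0]], [1, [-14.2, -0.3, 0], [0, 0, 0]], [1, [-13.5, 4.5, 0], [0, 0, 0]], [1, [-11.2, 8.7, 0], [0, 0, 0]]]}}

```text
time_s: 18.98
ee_pos: [0.6143, 0.0901, 0.0795]
eef_rot: [-3.139, 0.001, 1.571]
force: [-10.5, -3.5, 11.0]
grip_width: 0.0136
grip_force: 15.0
```

Emit:
{"op": "carry_out", "data": {"commands": [[1, [-7.7, 12, 0], [0, 0, 0]], [1, [-3.2, 13.8, 0], [0, 0, 0]], [1, [1.6, 14.1, 0], [0, 0, 0]], [1, [6.2, 12.8, 0], [0, 0, 0]], [1, [10.1, 10, 0], [0, 0, 0]], [1, [12.9, 6.1, 0], [0, 0, 0]], [1, [14.1, 1.4, 0], [0, 0, 0]], [1, [13.8, -3.4, 0], [0, 0, 0]], [1, [11.9, -7.8, 0], [0, 0, 0]], [1, [8.6, -11.3, 0], [0, 0, 0]]]}}

```text
time_s: 20.23
ee_pos: [0.6661, 0.163, 0.0794]
eef_rot: [3.131, -0.005, 1.572]
force: [29.0, 21.1, -1.0]
grip_width: 0.0237
grip_force: 14.5
```

Run:
```python
from h import *
p,r,o=pose(); print(p,o['force'],o['grip_width'],o['grip_force'])
for n in ('top','side'):
    c=cam(n); print(n,[(t,round(d['score'],2),np.round(d['at'],4).tolist()) for t in ('peg','plate_a') for d in ctrl.place_of(t,n) if d['score']>.3])
```

```text
[0.66606895 0.16296363 0.07938655] [29.02650213 21.09084756 -0.9779263 ] 0.023717941225296316 14.545734822750092
top [('peg', 0.95, [0.6713, 0.1505, 0.1037]), ('plate_a', 0.88, [0.4762, -0.2861, 0.0025]), ('plate_a', 0.75, [0.4552, -0.164, 0.0042]), ('plate_a', 0.58, [0.3169, -0.2833, -0.0005]), ('plate_a', 0.51, [0.6485, -0.0022, 0.0503])]
side [('peg', 0.64, [0.663, 0.1618, 0.1071]), ('peg', 0.54, [0.6331, -0.4873, 0.0022]), ('plate_a', 0.85, [0.311, -0.2819, -0.0023]), ('plate_a', 0.81, [0.477, -0.2881, -0.0017]), ('plate_a', 0.76, [0.332, 0.1157, -0.0012]), ('plate_a', 0.67, [0.4526, -0.1641, -0.0028])]
```

A plate was knocked to about (0.454,-0.164). The grip width on the peg also changed, so I'll release, rise and check where the peg is.

Emit:
{"op": "carry_out", "data": {"commands": [[0.4, [0, 0, 0], [0, 0, 0]], [0.4, [0, 0, 0], [0, 0, 0]], [0.4, [0, 0, 0], [0, 0, 0]], [0.4, [0, 0, 0], [0, 0, 0]], [0.4, [0, 0, 0], [0, 0, 0]], [0.4, [0, 0, -40], [0, 0, 0]], [0.4, [0, 0, -50], [0, 0, 0]], [0.4, [0, 0, -50], [0, 0, 0]], [0.4, [0, 0, 0], [0, 0, 0]]]}}

```text
time_s: 21.65
ee_pos: [0.6642, 0.16, 0.2235]
eef_rot: [3.134, -0.001, 1.571]
force: [-0.4, 0.3, -0.4]
grip_width: 0.0564
grip_force: 0.0
```

Run:
```python
from h import *
p,r,o=pose(); print(p,o['force'],o['grip_width'],o['grip_force'])
for n in ('top','side','wrist'):
    c=cam(n,n+'7.png'); print(n,[(t,round(d['score'],2),np.round(d['at'],4).tolist()) for t in ('peg','wheel_axis') for d in ctrl.place_of(t,n) if d['score']>.3])
```

```text
[0.6641657  0.16003305 0.22353423] [-0.39181771  0.25538573 -0.36713687] 0.05638617615041799 0.0
top [('peg', 0.93, [0.6612, 0.1622, 0.1033]), ('wheel_axis', 0.94, [0.6416, 0.1229, 0.0657])]
side [('peg', 0.63, [0.6603, 0.1611, 0.1039]), ('wheel_axis', 0.63, [0.6491, 0.1212, 0.0657])]
wrist [('peg', 0.8, [0.6618, 0.1656, 0.1022]), ('wheel_axis', 0.8, [0.6443, 0.1227, 0.0681])]
```

View pics/wrist7.png

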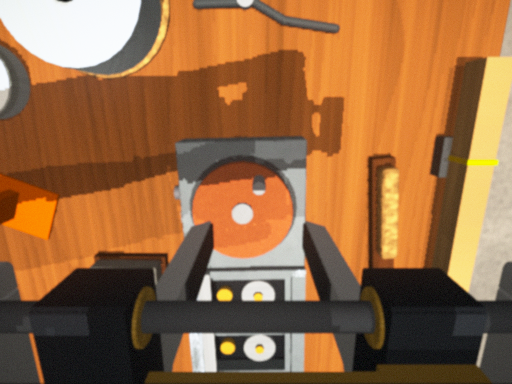

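The peg is now at (260,185), world angle about 1.17 rad against 0.57 at the start. It followed all the way round, about 6.9 rad, and the wheel rests. Now I'll get the plate poses from the outlines.

```bash
cat >> h.py <<'E'
def plates(n):
    c=cam(n,None); out=[]
    for d in ctrl.outline_of('plate_a',n):
        if d['score']<.3: continue
        m=d['region'].astype(np.uint8); 
        if m.sum()<60: continue
        hsv=cv2.cvtColor(c['img'],cv2.COLOR_BGR2HSV); s=np.median(hsv[m>0][:,1])
        cs=max(cv2.findContours(m,0,cv2.CHAIN_APPROX_NONE)[0],key=cv2.contourArea).reshape(-1,2)
        w=back(c,cs,0.005)[:,:2]; q=cv2.minAreaRect(np.float32(w*1000)); b=cv2.boxPoints(q)
        e=b[1]-b[0]; f=b[2]-b[1]; L=e if np.hypot(*e)>np.hypot(*f) else f
        a=np.arctan2(L[1],L[0]); a=(a+np.pi/2)%np.pi-np.pi/2
        out.append((n,round(d['score'],2),'sat',int(s),'c',np.round(q[0],1),'size',np.round(q[1],1),'yaw',round(float(a),3)))
    return out
E
python3 - <<'E'
from h import *
for n in ('top','side'):
    for x in plates(n): print(*x)
    print([(t,round(d['score'],2),np.round(d['at'],4).tolist()) for t in ('plate_a','bay_a') for d in ctrl.place_of(t,n) if d['score']>.3])
E
```

```text
top 0.94 sat 131 c [ 313.9 -280.7] size [110.7  67.9] yaw 0.69
top 0.93 sat 1 c [ 453.1 -160.6] size [ 70.1 110. ] yaw -0.282
top 0.92 sat 2 c [ 475.9 -283.8] size [ 72.5 111.1] yaw -0.371
top 0.77 sat 199 c [351.4  99.7] size [55.1 61.3] yaw -0.326
[('plate_a', 0.81, [0.4714, -0.2861, 0.0015]), ('plate_a', 0.72, [0.4548, -0.1662, 0.0073]), ('plate_a', 0.69, [0.3282, 0.1128, 0.0009]), ('plate_a', 0.64, [0.3129, -0.2861, -0.001]), ('bay_a', 0.8, [0.648, -0.1711, 0.0533]), ('bay_a', 0.78, [0.6523, -0.0005, 0.0501]), ('bay_a', 0.75, [0.6533, -0.091, 0.0493])]
side 0.96 sat 9 c [ 444.3 -171.2] size [111.5 114.2] yaw -0.281
side 0.89 sat 9 c [ 464.2 -292.7] size [113.6 109.6] yaw 1.184
side 0.87 sat 136 c [ 317.4 -280.7] size [115.8  96.5] yaw 0.783
side 0.87 sat 221 c [324.2 110.2] size [ 97.4 111.5] yaw -0.378
[('plate_a', 0.88, [0.3335, 0.1155, -0.0002]), ('plate_a', 0.79, [0.4559, -0.1646, 0.0026]), ('plate_a', 0.68, [0.4747, -0.2874, -0.0018]), ('plate_a', 0.68, [0.3095, -0.2836, -0.0017]), ('bay_a', 0.78, [0.6515, -0.1691, 0.0471]), ('bay_a', 0.66, [0.65, -0.0879, 0.049]), ('bay_a', 0.6, [0.6486, -0.0008, 0.0541])]
```

Emit:
{"op": "carry_out", "data": {"commands": [[0.3, [-60, 0, 0], [0, 0, 0]], [0.3, [-48, -36, 0], [0, 0, 0]], [0.3, [-48, -38, 0], [0, 0, 0]], [0.3, [-48, -38, 0], [0, 0, 0]], [0.3, [-48, -38, 0], [0, 0, 0]], [0.3, [-48, -38, 0], [0, 0, 0]], [0.3, [-48, -30, 0], [0, 0, 0]], [0.3, [0, 0, 0], [0, 0, 0]]]}}

```text
time_s: 23.5
ee_pos: [0.4435, -0.1906, 0.2192]
eef_rot: [3.141, 0.001, 1.567]
force: [0.4, -0.1, -0.4]
grip_width: 0.0657
grip_force: 0.0
```

Run:
```python
from h import *
p,r,o=pose(); print(p,o['eef_rot'],o['grip_width'])
for x in plates('wrist'): print(*x)
n='wrist';c=cam(n,'wrist8.png'); print([(t,round(d['score'],2),np.round(d['at'],4).tolist()) for t in ('plate_a','bay_a') for d in ctrl.place_of(t,n) if d['score']>.3])
```

```text
[ 0.44351562 -0.19058457  0.21920958] [3.14091335e+00 6.71773263e-04 1.56651036e+00] 0.065734118407828
wrist 0.97 sat 1 c [ 471.2 -284.8] size [ 72.9 110.4] yaw -0.354
wrist 0.9 sat 165 c [ 305.9 -278.8] size [113.1  64.2] yaw 0.731
wrist 0.72 sat 8 c [ 450.  -162.8] size [ 71.6 110.6] yaw -0.281
[('plate_a', 0.9, [0.3092, -0.2807, -0.0011]), ('plate_a', 0.85, [0.4489, -0.162, -0.001]), ('plate_a', 0.75, [0.4736, -0.2858, -0.0045]), ('bay_a', 0.79, [0.649, -0.0883, 0.0479]), ('bay_a', 0.57, [0.6507, -0.1711, 0.0487])]
```

View pics/wrist8.png

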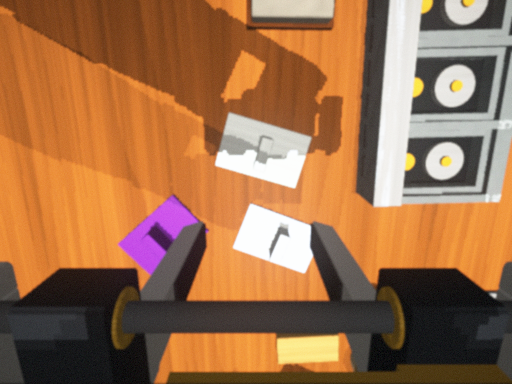

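The two white plates are at (263,150) and (275,238) with clear surroundings; purple is at (165,235). I'll align to the first and come down to check from near.

Emit:
{"op": "carry_out", "data": {"commands": [[0.3, [0, 0, 20], [0, 0, 0.14]], [0.3, [0, 0, 20], [0, 0, 0.138]], [0.3, [15, 0, 40], [0, 0, 0]], [0.3, [15, 0, 30], [0, 0, 0]], [0.3, [0, 0, 10], [0, 0, 0]], [0.3, [0, 0, 0], [0, 0, 0]]]}}

```text
time_s: 24.5
ee_pos: [0.4534, -0.1592, 0.0989]
eef_rot: [-3.141, -0.0, 1.294]
force: [0.7, -0.4, 1.1]
grip_width: 0.0655
grip_force: 0.0
```

Run:
```python
from h import *
p,r,o=pose(); print(p,o['eef_rot'],o['grip_width'])
for x in plates('wrist'): print(*x)
n='wrist';c=cam(n,'wrist9.png'); print([(t,round(d['score'],2),np.round(d['at'],4).tolist()) for t in ('plate_a','bay_a') for d in ctrl.place_of(t,n) if d['score']>.3])
print(delta([.452,-.162,.012],[np.pi,0,np.pi/2-.282]))
```

```text
[ 0.45343449 -0.15923865  0.0989258 ] [-3.14127318e+00 -9.33334939e-06  1.29377256e+00] 0.06550421797689707
wrist 0.94 sat 7 c [ 450.2 -162.1] size [ 71.7 110.5] yaw -0.288
wrist 0.8 sat 180 c [ 313.1 -309.3] size [81.6 26.8] yaw 0.718
wrist 0.6 sat 3 c [ 461.3 -260.7] size [37.9 73.5] yaw -0.323
[('plate_a', 0.96, [0.4527, -0.1597, 0.0002]), ('plate_a', 0.79, [0.3119, -0.2785, 0.0008]), ('plate_a', 0.62, [0.4755, -0.2844, -0.0018]), ('bay_a', 0.96, [0.6528, -0.0866, 0.0484])]
(array([-2.5, -1. , 87.6]), array([0.002, 0.   , 0.004]))
```

View pics/wrist9.png

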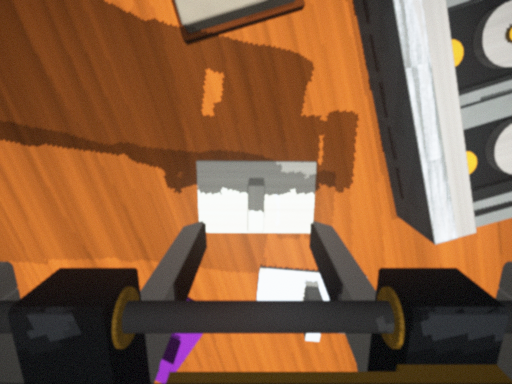

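The plate is square to the tool, its rib at (257,190) between the fingers. I'll descend and grip.

Emit:
{"op": "carry_out", "data": {"commands": [[0.3, [-2.5, -2, 30], [0, 0, 0]], [0.3, [0, 0, 30], [0, 0, 0]], [0.3, [0, 0, 18], [0, 0, 0]], [0.3, [0, 0, 9], [0, 0, 0]], [1, [0, 0, 0], [0, 0, 0]], [1, [0, 0, 0], [0, 0, 0]], [1, [0, 0, 0], [0, 0, 0]], [1, [0, 0, 0], [0, 0, 0]], [1, [0, 0, 0], [0, 0, 0]], [1, [0, 0, 0], [0, 0, 0]]], "squeeze": 45}}

```text
time_s: 26.0
ee_pos: [0.4507, -0.1612, 0.0119]
eef_rot: [3.141, 0.0, 1.293]
force: [0.4, -0.2, 2.0]
grip_width: 0.0132
grip_force: 45.0
```

Emit:
{"op": "carry_out", "data": {"commands": [[1, [0, 0, 0], [0, 0, 0]], [1, [0, 0, 0], [0, 0, 0]], [1, [0, 0, 0], [0, 0, 0]], [1, [0, 0, -15], [0, 0, 0]], [1, [0, 0, -25], [0, 0, 0]], [1, [0, 0, -40], [0, 0, -0.14]], [1, [0, 0, -40], [0, 0, -0.14]], [1, [0, 0, -20], [0, 0, 0]], [1, [0, 0, 0], [0, 0, 0]]]}}

```text
time_s: 27.12
ee_pos: [0.451, -0.1614, 0.1534]
eef_rot: [3.139, 0.001, 1.573]
force: [0.8, 0.1, -1.7]
grip_width: 0.0138
grip_force: 45.0
```

Run:
```python
from h import *
p,r,o=pose(); print(p,o['eef_rot'],o['force'],o['grip_width'],o['grip_force'])
c=cam('wrist','wrist10.png')
# expected corners: plate underside 12 mm below TCP
for d in ctrl.outline_of('plate_a','wrist'):
    if d['score']<.4: continue
    m=d['region'].astype(np.uint8); cs=max(cv2.findContours(m,0,1)[0],key=cv2.contourArea).reshape(-1,2)
    w=back(c,cs,p[2]-.012+.005)[:,:2]; q=cv2.minAreaRect(np.float32(w*1000)); print(d['score'],q, cv2.boundingRect(m))
for n in ('wrist','side','top'):
  if n!='wrist': cam(n)
  print(n,[(t,round(d['score'],2),np.round(d['at'],4).tolist()) for t in ('plate_a','bay_a') for d in ctrl.place_of(t,n) if d['score']>.3])
```

```text
[ 0.45098511 -0.16137813  0.15340953] [3.13892230e+00 1.22168266e-03 1.57266956e+00] [ 0.76895539  0.09916372 -1.71884098] 0.013802985391856573 44.9986606836319
0.76 ((449.76251220703125, -164.8248291015625), (110.4783706665039, 76.50364685058594), 0.5463821291923523) (171, 178, 174, 109)
0.71 ((450.044189453125, -208.3917694091797), (12.818424224853516, 21.305967330932617), 82.35356140136719) (243, 283, 30, 18)
0.59 ((365.6286926269531, -193.5418701171875), (64.82337951660156, 28.408681869506836), 40.23590087890625) (91, 232, 86, 69)
wrist [('plate_a', 0.97, [0.4516, -0.1607, 0.1412]), ('plate_a', 0.88, [0.4755, -0.2898, -0.0024]), ('plate_a', 0.55, [0.312, -0.2831, 0.0027]), ('bay_a', 0.78, [0.6475, -0.0856, 0.0498]), ('bay_a', 0.74, [0.6505, -0.1697, 0.0536])]
side [('plate_a', 0.8, [0.3323, 0.1158, 0.0017]), ('plate_a', 0.76, [0.4743, -0.2876, -0.0026]), ('plate_a', 0.67, [0.45, -0.164, 0.1398]), ('plate_a', 0.59, [0.3091, -0.2852, -0.0046]), ('bay_a', 0.86, [0.6512, -0.1644, 0.0461]), ('bay_a', 0.79, [0.6504, -0.0883, 0.0495]), ('bay_a', 0.42, [0.63, -0.4871, -0.0012])]
top [('plate_a', 0.91, [0.3129, -0.2842, -0.0004]), ('plate_a', 0.89, [0.33, 0.1097, -0.0008]), ('bay_a', 0.96, [0.6507, -0.0873, 0.0459]), ('bay_a', 0.69, [0.6507, -0.1712, 0.0519])]
```

View pics/wrist10.png

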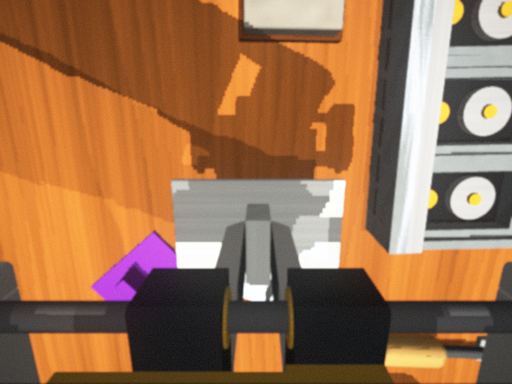

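The plate is held level and square, its far edge at row 180. Bay walls show at rows of about 155 and 52, columns 440–510. I'll use them to refine the bay y and the plate's offset in the hand.

Run:
```python
from h import *
p,r,o=pose()
c=cam('wrist'); g=c['img'].astype(float).mean(2)
E=proj(c,[[p[0]-.04,p[1]+.035,p[2]-.007],[p[0]+.04,p[1]+.035,p[2]-.007],[p[0]-.055,p[1]+.03,p[2]-.007],[p[0]+.055,p[1]+.03,p[2]-.007]]);print(E.round(1))
# plate far edge rows
for x in (190,210,300,330): 
    col=g[150:210,x-2:x+3].mean(1); i=np.argmax(np.abs(np.diff(col))); print(x,150+i+.5,end=' ')
row=g[186:200].mean(0); d=np.diff(row); print('L',150+np.argmax(d[150:200]),'R',320+np.argmin(d[320:370]))
for z,n in ((.058,'wall'),):
  for yy in (-.0035-.0,): pass
pts=[]
for x in (0.62,0.63,.672):
  # sample intensity along y at wall-top height
  ys=np.arange(-.23,0.0,.0005); uv=proj(c,np.c_[np.full(len(ys),x),ys,np.full(len(ys),.058)]).astype(np.float32)
  v=cv2.remap(g.astype(np.float32),uv[:,0].copy(),uv[:,1].copy(),cv2.INTER_LINEAR).ravel()
  dv=np.diff(v); idx=[i for i in range(2,len(dv)-2) if abs(dv[i])==max(abs(dv[i-2:i+3])) and abs(dv[i])>5]
  print(x,uv[0],[(round(float(ys[i]),4),int(dv[i])) for i in idx])
```

```text
[[196.  178. ]
 [323.1 178.3]
 [172.7 185.6]
 [346.3 186. ]]
190 180.5 210 169.5 300 179.5 330 180.5 L 171 R 344
0.62 [429.63745 262.4617 ] [(-0.2185, 8), (-0.2075, -24), (-0.2045, 22), (-0.196, -25), (-0.1685, 5), (-0.167, 5), (-0.1615, -6), (-0.14, 24), (-0.125, -20), (-0.123, 19), (-0.115, -27), (-0.058, 28), (-0.051, -16), (-0.049, 17), (-0.039, 5), (-0.033, -35)]
0.63 [439.7226  262.48914] [(-0.218, 9), (-0.208, -23), (-0.2035, 22), (-0.196, -25), (-0.175, 5), (-0.1395, 27), (-0.124, -21), (-0.121, 19), (-0.115, -25), (-0.1115, -5), (-0.1, 5), (-0.0915, 7), (-0.089, 6), (-0.083, -8), (-0.0815, -7), (-0.08, -7), (-0.078, -8), (-0.058, 32), (-0.0505, -16), (-0.049, 16), (-0.033, -32), (-0.0255, 6), (-0.024, 8), (-0.0155, 19)]
0.672 [482.08893 262.60437] [(-0.216, 9), (-0.2065, -25), (-0.2035, 21), (-0.1955, -28), (-0.174, 14), (-0.17, 7), (-0.156, -18), (-0.1385, 28), (-0.123, -20), (-0.121, 23), (-0.114, -28), (-0.0985, -6), (-0.0965, -8)]
```

Run:
```python
from h import *
for n in ('wrist','top'):
  c=cam(n); g=c['img'].astype(np.float32).mean(2)
  for z in (.066,.058):
   for y in (-.17,-.155,-.1,-.087,-.07):
    xs=np.arange(.55,.75,.0005); uv=proj(c,np.c_[xs,np.full(len(xs),y),np.full(len(xs),z)]).astype(np.float32)
    v=cv2.remap(g,uv[:,0].copy(),uv[:,1].copy(),cv2.INTER_LINEAR,borderValue=0).ravel()
    v=cv2.GaussianBlur(v.reshape(1,-1),(0,0),1.5).ravel(); dv=np.diff(v); idx=[i for i in range(4,len(dv)-4) if abs(dv[i])==max(abs(dv[i-4:i+5])) and abs(dv[i])>5 and uv[i,0]<510]
    print(n,z,y,[(round(float(xs[i]),4),int(dv[i])) for i in idx])
```

```text
wrist 0.066 -0.17 [(0.575, 30), (0.607, -9), (0.612, -16), (0.6275, 26), (0.6655, -27)]
wrist 0.066 -0.155 [(0.5745, 31), (0.61, -15), (0.6275, 24), (0.6655, -29)]
wrist 0.066 -0.1 [(0.5735, 28), (0.6055, -31), (0.6305, 22), (0.6595, -22)]
wrist 0.066 -0.087 [(0.573, 32), (0.605, -8), (0.6125, -21), (0.6245, 28), (0.6395, -24), (0.652, 7)]
wrist 0.066 -0.07 [(0.5725, 30), (0.6045, -32), (0.632, 19)]
wrist 0.058 -0.17 [(0.5535, -9), (0.5785, 28), (0.6115, -9), (0.6185, -18), (0.632, 28), (0.649, -7), (0.6585, 5), (0.673, -28)]
wrist 0.058 -0.155 [(0.5535, -9), (0.578, 29), (0.611, -26), (0.634, 23), (0.671, -27)]
wrist 0.058 -0.1 [(0.552, -10), (0.577, 29), (0.61, -30), (0.6355, 22), (0.666, -22)]
wrist 0.058 -0.087 [(0.5765, 31), (0.6095, -8), (0.6175, -21), (0.6295, 27), (0.6455, -24), (0.6585, 7)]
wrist 0.058 -0.07 [(0.5765, 29), (0.6095, -31), (0.6365, 18)]
top 0.066 -0.17 [(0.5625, 7), (0.6255, -7), (0.6395, 16), (0.657, -6), (0.681, -17), (0.696, 16), (0.7045, -20), (0.708, 16)]
top 0.066 -0.155 [(0.639, 22), (0.678, -14), (0.6975, 11), (0.704, -16), (0.707, 14)]
top 0.066 -0.1 
[... 440 characters left out ...]
), (0.7025, -13), (0.706, 20)]
top 0.058 -0.17 [(0.565, 13), (0.64, 16), (0.684, -19), (0.699, 15), (0.708, -20), (0.7115, 14)]
top 0.058 -0.155 [(0.5985, 5), (0.642, 19), (0.6805, -17), (0.701, 11), (0.707, -17), (0.7105, 14)]
top 0.058 -0.1 [(0.5615, -7), (0.5785, 26), (0.587, 5), (0.593, -7), (0.61, -23), (0.648, 13), (0.672, -14), (0.6985, 20), (0.705, -13), (0.7105, 16)]
top 0.058 -0.087 [(0.558, -10), (0.578, 17), (0.6095, -5), (0.624, -16), (0.6385, 26), (0.656, -9), (0.68, -18), (0.698, 21), (0.7065, -10), (0.71, 14)]
top 0.058 -0.07 [(0.56, -10), (0.5775, 12), (0.5855, 6), (0.5885, -6), (0.5915, 5), (0.6105, -15), (0.643, 15), (0.679, -15), (0.6975, 16), (0.7055, -13), (0.7095, 20)]
```

Edges place bay_b at about (0.649,-0.0865), with the grinder yawed about +0.015. I'll carry the plate over, tilt it with the far end up, and verify.

Emit:
{"op": "carry_out", "data": {"commands": [[1, [15, 40, 0], [0, 0, -0.013]], [1, [15, 42, 0], [0, 0, 0]], [1, [15, 42, 0], [0, 0, 0]], [1, [15, 42, 0], [0, 0, 0]], [1, [15, 42, 0], [0, 0, 0]], [1, [0, 0, 0], [-0.12, 0, 0]], [1, [0, 0, 0], [-0.125, 0, 0]], [1, [0, 0, 0], [0, 0, 0]]]}}

```text
time_s: 28.78
ee_pos: [0.6566, -0.0836, 0.1515]
eef_rot: [2.898, -0.0, 1.585]
force: [0.3, -0.2, -1.3]
grip_width: 0.0136
grip_force: 45.0
```

```bash
cat >> h.py <<'E'
def need(bx,by,nx,z0,th,yaw,off=(0,0)):
    "tool move so that near lower edge is at pocket x nx (mm), height z0 over ledge, tilt th"
    ex=np.array([np.cos(th),0,np.sin(th)]); ez=np.array([-np.sin(th),0,np.cos(th)])
    N=np.array([bx+nx/1000,by,.05+z0/1000]); T=N+.055*ex+.012*ez+[off[0],off[1],0]
    rt=R.from_euler('y',-th)*R.from_euler('xyz',[np.pi,0,yaw])
    p,r,o=pose(); print('pos',p.round(4),'F',o['force'].round(1),'w',round(o['grip_width'],4),round(o['grip_force'],1),'tgt',T.round(4))
    print('rot err',(r.inv()*rt).as_rotvec().round(3))
    d=r.inv().apply(T-p)*1000; print('tool shift',d.round(1)); return r
E
python3 - <<'E'
from h import *
need(.649,-.0858,-40,40,.245,1.586)
r=need(.649,-.0858,-40,1.5,.245,1.586)
print('world 10mm down ->',r.inv().apply([0,0,-10]).round(2),'10mm -x',r.inv().apply([-10,0,0]).round(2))
cam('side','side11.png');cam('wrist','wrist11.png')
print([(round(d['score'],2),np.round(d['at'],4).tolist()) for d in ctrl.place_of('plate_a','side')])
i=cv2.imread('pics/side11.png'); cv2.imwrite('pics/both11.png',np.vstack([cv2.resize(i[120:300,130:330],(600,540))]))
E
```

```text
pos [ 0.6566 -0.0836  0.1515] F [ 0.3 -0.2 -1.3] w 0.0136 45.0 tgt [ 0.6594 -0.0858  0.115 ]
rot err [-0.001 -0.004 -0.001]
tool shift [-2.3 -6.  36.1]
pos [ 0.6566 -0.0836  0.1515] F [ 0.3 -0.2 -1.3] w 0.0136 45.0 tgt [ 0.6594 -0.0858  0.0765]
rot err [-0.001 -0.004 -0.001]
tool shift [ -2.3 -15.3  73.5]
world 10mm down -> [-0.   -2.41  9.7 ] 10mm -x [ 0.15 -9.7  -2.41]
[(0.82, [0.6599, -0.084, 0.1426]), (0.74, [0.3338, 0.1174, -0.0005]), (0.73, [0.4754, -0.2872, 0.0001]), (0.6, [0.3111, -0.2829, -0.0024])]
```

View pics/both11.png

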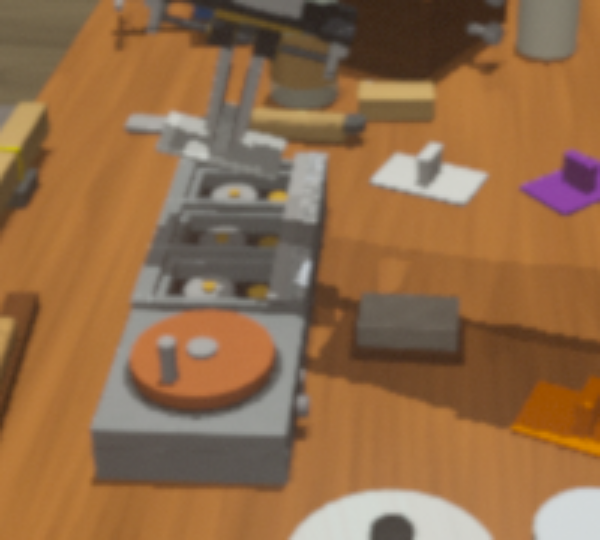

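The plate is held tilted over the bays with its far (left) end up. Lowering it just inside the lip.

Emit:
{"op": "carry_out", "data": {"commands": [[1, [-2.3, -6, 36], [0, 0, 0]], [1, [0, -5, 20], [0, 0, 0]], [1, [0, -3, 12], [0, 0, 0]], [1, [0, 0, 0], [0, 0, 0]], [1, [0, 0, 0], [0, 0, 0]]]}}

```text
time_s: 29.55
ee_pos: [0.6611, -0.0859, 0.0834]
eef_rot: [2.895, 0.0, 1.586]
force: [-0.3, -0.4, -0.7]
grip_width: 0.0139
grip_force: 45.0
```

Run:
```python
from h import *
need(.649,-.0858,-40,1.5,.245,1.586)
need(.649,-.0858,-55.5,1.5,.245,1.586)
c=cam('wrist','wrist12.png'); print([(round(d['score'],2),np.round(d['at'],4).tolist()) for n in ('plate_a','bay_a') for d in ctrl.place_of(n,'wrist')])
```

```text
pos [ 0.6611 -0.0859  0.0834] F [-0.3 -0.4 -0.7] w 0.0139 45.0 tgt [ 0.6594 -0.0858  0.0765]
rot err [ 0.001 -0.003 -0.   ]
tool shift [ 0.2 -3.3  6.3]
pos [ 0.6611 -0.0859  0.0834] F [-0.3 -0.4 -0.7] w 0.0139 45.0 tgt [ 0.6439 -0.0858  0.0765]
rot err [ 0.001 -0.003 -0.   ]
tool shift [  0.4 -18.4   2.6]
[(0.6, [0.6659, -0.0859, 0.0714]), (0.72, [0.6504, 0.0025, 0.0513])]
```

View pics/wrist12.png

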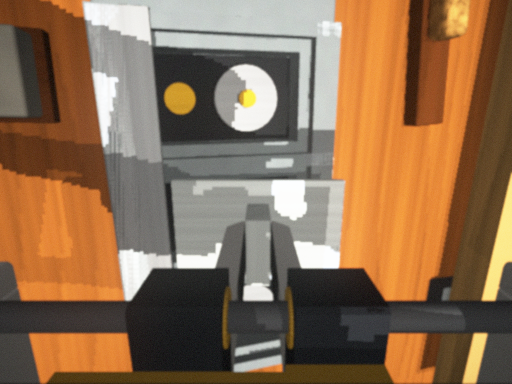

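The plate sits between the bay_b walls: its +y edge is at row 180, the wall line at row 178, and its near end at column 172 just past the lip edge (about 165). Going down, then sliding under the lip.

Emit:
{"op": "carry_out", "data": {"commands": [[1, [0, -3.3, 6], [0, 0, 0]], [1, [0, 0, 0], [0, 0, 0]], [1, [0, -5, -1.2], [0, 0, 0]], [1, [0, -5, -1.2], [0, 0, 0]], [1, [0, -3, -0.7], [0, 0, 0]], [1, [0, 0, 0], [0, 0, 0]]]}}

```text
time_s: 30.45
ee_pos: [0.6453, -0.0861, 0.0758]
eef_rot: [2.896, 0.0, 1.586]
force: [0.3, 0.3, -1.0]
grip_width: 0.0134
grip_force: 45.0
```

Run:
```python
from h import *
need(.649,-.0858,-55.5,1.0,.245,1.586)
```

```text
pos [ 0.6453 -0.0861  0.0758] F [ 0.3  0.3 -1. ] w 0.0134 45.0 tgt [ 0.6439 -0.0858  0.076 ]
rot err [ 0.    -0.004 -0.001]
tool shift [ 0.3 -1.3 -0.5]
```

Emit:
{"op": "carry_out", "data": {"commands": [[1, [0, -1.3, -0.5], [0, 0, 0]], [1, [0, 0.8, 4.7], [0.085, 0, 0]], [1, [0, 0, 0], [0, 0, 0]], [1, [0, 0.8, 4.4], [0.08, 0, 0]], [1, [0, 0, 0], [0, 0, 0]]]}}

```text
time_s: 31.08
ee_pos: [0.6478, -0.0859, 0.0668]
eef_rot: [3.06, -0.0, 1.586]
force: [-1.1, -0.6, -0.6]
grip_width: 0.0138
grip_force: 45.0
```

Run:
```python
from h import *
need(.649,-.0858,-55.5,1.0,.08,1.586)
```

```text
pos [ 0.6478 -0.0859  0.0668] F [-1.1 -0.6 -0.6] w 0.0138 45.0 tgt [ 0.6474 -0.0858  0.0674]
rot err [ 0.002 -0.001  0.   ]
tool shift [ 0.1 -0.4 -0.6]
```

Emit:
{"op": "carry_out", "data": {"commands": [[1, [0, 0.5, 4.4], [0.08, 0, 0]], [1, [0, 0, 0], [0, 0, 0]], [1, [0, 0, 1], [0, 0, 0]], [1, [0, 0, 0], [0, 0, 0]]]}}

```text
time_s: 31.58
ee_pos: [0.6482, -0.0861, 0.0621]
eef_rot: [3.14, -0.0, 1.586]
force: [0.7, 0.7, -1.4]
grip_width: 0.0136
grip_force: 45.0
```

Run:
```python
from h import *
need(.649,-.0858,-55,0,0,1.586)
c=cam('wrist','wrist13.png'); print([(round(d['score'],2),np.round(d['at'],4).tolist()) for n in ('plate_a',) for d in ctrl.place_of(n,'wrist')])
```

```text
pos [ 0.6482 -0.0861  0.0621] F [ 0.7  0.7 -1.4] w 0.0136 45.0 tgt [ 0.649  -0.0858  0.062 ]
rot err [ 0.002 -0.    -0.   ]
tool shift [0.3 0.9 0.1]
[(0.81, [0.6458, -0.0851, 0.0465])]
```

View pics/wrist13.png

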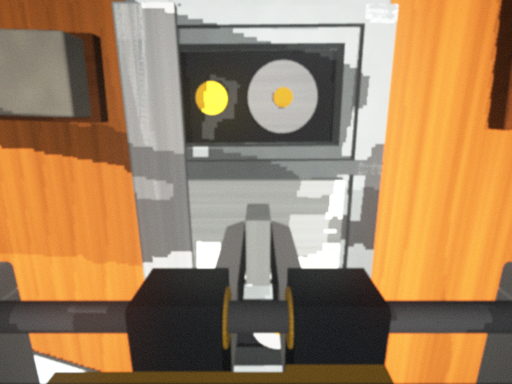

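The plate lies in bay_b with its near end under the lip (column 190) and its far end inside the far wall (column 345). Release, rise, and go to the second plate.

Emit:
{"op": "carry_out", "data": {"commands": [[0.4, [0, 0, 0], [0, 0, 0]], [0.4, [0, 0, 0], [0, 0, 0]], [0.4, [0, 0, 0], [0, 0, 0]], [0.4, [0, 0, 0], [0, 0, 0]], [0.4, [0, 0, 0], [0, 0, 0]], [0.4, [0, 0, -20], [0, 0, 0]], [0.4, [0, 0, -40], [0, 0, 0]], [0.4, [0, 0, -40], [0, 0, 0]], [0.4, [-38, -33, 0], [0, 0, 0]], [0.4, [-38, -33, 0], [0, 0, 0]]]}}

```text
time_s: 32.92
ee_pos: [0.5829, -0.1637, 0.1638]
eef_rot: [3.139, 0.001, 1.587]
force: [0.5, -0.3, -0.3]
grip_width: 0.0569
grip_force: 0.0
```

Emit:
{"op": "carry_out", "data": {"commands": [[0.4, [-38, -33, 0], [0, 0, 0]], [0.4, [-38, -33, 0], [0, 0, 0]], [0.4, [-38, -33, 0], [0, 0, 0]], [0.4, [0, 0, 0], [0, 0, 0.18]], [0.4, [0, 0, 0], [0, 0, 0.18]], [0.4, [0, 0, 0], [0, 0, 0]]]}}

```text
time_s: 33.67
ee_pos: [0.4863, -0.2787, 0.1631]
eef_rot: [3.14, 0.0, 1.227]
force: [0.2, 0.1, 0.5]
grip_width: 0.0564
grip_force: 0.0
```

Run:
```python
from h import *
for n in ('wrist','top'):
  for x in plates(n): print(*x)
  print([(round(d['score'],2),np.round(d['at'],4).tolist()) for d in ctrl.place_of('plate_a',n)])
p,r,o=pose(); print(p,o['eef_rot'],o['grip_width'])
print(delta([.474,-.286,.1],[np.pi,0,np.pi/2-.36]))
```

```text
wrist 0.93 sat 173 c [ 310.6 -282.7] size [112.1  70.8] yaw 0.716
wrist 0.73 sat 1 c [ 472.4 -285.7] size [ 70.3 111. ] yaw -0.371
[(0.56, [0.473, -0.2845, -0.0003]), (0.56, [0.3112, -0.2805, -0.0018])]
top 0.95 sat 2 c [677.1 -87.3] size [96.9 71.3] yaw 0.042
top 0.84 sat 190 c [332.3 115.9] size [ 72.1 110.7] yaw -0.384
top 0.55 sat 8 c [ 771.9 -383.4] size [ 34.2 122.2] yaw -0.071
[(0.92, [0.3285, 0.1121, 0.0002]), (0.88, [0.6509, -0.0875, 0.054])]
[ 0.48625788 -0.27840048  0.16202311] [3.14148992e+00 2.69683872e-05 1.22782445e+00] 0.05647091487822343
(array([-11.3,  -9. ,  62. ]), array([0.   , 0.   , 0.017]))
```

Emit:
{"op": "carry_out", "data": {"commands": [[0.3, [-11, -10, 30], [0, 0, 0.028]], [0.3, [0, 0, 32], [0, 0, 0]], [0.3, [0, 0, 0], [0, 0, 0]], [0.3, [0, 0, 0], [0, 0, 0]]]}}

```text
time_s: 34.48
ee_pos: [0.4736, -0.2857, 0.1011]
eef_rot: [3.14, 0.0, 1.199]
force: [-0.2, 0.4, 0.5]
grip_width: 0.0659
grip_force: 0.0
```

Run:
```python
from h import *
for n in ('wrist',):
  for x in plates(n): print(*x)
  print([(round(d['score'],2),np.round(d['at'],4).tolist()) for d in ctrl.place_of('plate_a',n)])
p,r,o=pose(); print(p,o['eef_rot'],o['grip_width'])
print(delta([.473,-.286,.012],[np.pi,0,np.pi/2-.37]))
```

```text
wrist 0.87 sat 174 c [ 316.6 -277.9] size [96.7 71.2] yaw 0.712
wrist 0.67 sat 6 c [ 472.3 -285.4] size [ 70.3 110.8] yaw -0.372
[(0.76, [0.4756, -0.2883, -0.0018]), (0.74, [0.3111, -0.2823, -0.0016])]
[ 0.47362249 -0.28573073  0.10110326] [3.13975782e+00 4.73551499e-04 1.19822018e+00] 0.06588836704359034
(array([-0.4, -0.6, 89.1]), array([ 0.002,  0.   , -0.003]))
```

Emit:
{"op": "carry_out", "data": {"commands": [[0.3, [-0.5, -1, 35], [0, 0, 0]], [0.3, [0, 0, 30], [0, 0, 0]], [0.3, [0, 0, 16], [0, 0, 0]], [0.3, [0, 0, 8], [0, 0, 0]], [1, [0, 0, 0], [0, 0, 0]], [1, [0, 0, 0], [0, 0, 0]], [1, [0, 0, 0], [0, 0, 0]], [1, [0, 0, 0], [0, 0, 0]], [1, [0, 0, 0], [0, 0, 0]], [1, [0, 0, 0], [0, 0, 0]]], "squeeze": 45}}

```text
time_s: 35.88
ee_pos: [0.472, -0.2856, 0.011]
eef_rot: [3.141, 0.0, 1.198]
force: [1.0, -0.6, 1.9]
grip_width: 0.0136
grip_force: 45.0
```

Emit:
{"op": "carry_out", "data": {"commands": [[1, [0, 0, 0], [0, 0, 0]], [1, [0, 0, 0], [0, 0, 0]], [1, [0, 0, -15], [0, 0, 0]], [1, [0, 0, -25], [0, 0, 0]], [1, [0, 0, -35], [0, 0, -0.13]], [1, [0, 0, -35], [0, 0, -0.13]], [1, [0, 0, -30], [0, 0, -0.128]], [1, [0, 0, 0], [0, 0, 0]]]}}

```text
time_s: 36.88
ee_pos: [0.4726, -0.286, 0.1534]
eef_rot: [3.138, 0.003, 1.585]
force: [0.6, 0.6, -2.1]
grip_width: 0.0141
grip_force: 45.0
```

Run:
```python
from h import *
p,r,o=pose(); print(p,o['eef_rot'],o['grip_width'],o['grip_force'])
c=cam('wrist'); g=c['img'].astype(float).mean(2)
f=lambda x,y: p+r.apply([y,x,.007])
print(proj(c,[f(-.055,.03),f(.055,.03),f(-.04,.035),f(.04,.035)]).round(1))
for x in (185,195,305,315,330):
    col=g[150:210,x-2:x+3].mean(1); i=np.argmax(np.abs(np.diff(col))); print(x,150+i+.5,end=' ')
row=g[186:200].mean(0); d=np.diff(row); print('L',150+np.argmax(abs(d[150:200])),'R',320+np.argmax(abs(d[320:370])))
q=[(round(d['score'],2),np.round(d['at'],4).tolist()) for d in ctrl.place_of('plate_a','wrist')]; print(q)
need(.6503,-.1698,-40,60,0,1.586)
```

```text
[ 0.47262746 -0.28603993  0.15340155] [3.13812581e+00 2.52991357e-03 1.58542451e+00] 0.014056189612025483 44.99881088733673
[[172.6 185.8]
 [346.2 185.8]
 [195.8 178.1]
 [322.9 178.1]]
185 178.5 195 178.5 305 177.5 315 178.5 330 178.5 L 170 R 344
[(0.9, [0.4717, -0.2815, 0.1407]), (0.73, [0.313, -0.2795, -0.0004])]
pos [ 0.4716 -0.2853  0.1503] F [-0.5 -0.1 -1.2] w 0.0138 45.0 tgt [ 0.6653 -0.1698  0.122 ]
rot err [-0.001 -0.    -0.003]
tool shift [113.1 195.1  28.2]
```

Emit:
{"op": "carry_out", "data": {"commands": [[1, [22, 38, 0], [0, 0, 0]], [1, [23, 38, 0], [0, 0, 0]], [1, [23, 38, 0], [0, 0, 0]], [1, [23, 38, 0], [0, 0, 0]], [1, [21, 37, 0], [0, 0, 0]], [1, [0, 0, 0], [-0.12, 0, 0]], [1, [0, 0, 0], [-0.125, 0, 0]], [1, [0, -12, 49], [0, 0, 0]], [1, [0, -4, 16], [0, 0, 0]], [1, [0, 0, 0], [0, 0, 0]]]}}

```text
time_s: 38.22
ee_pos: [0.6595, -0.1706, 0.0835]
eef_rot: [2.898, -0.001, 1.584]
force: [-4.1, 0.7, 10.5]
grip_width: 0.0154
grip_force: 44.2
```

Run:
```python
from h import *
need(.6503,-.1705,-40,1,.245,1.586)
c=cam('wrist','wrist14.png'); print([(round(d['score'],2),np.round(d['at'],4).tolist()) for n in ('plate_a','bay_a') for d in ctrl.place_of(n,'wrist')])
```

```text
pos [ 0.6595 -0.1706  0.0835] F [-4.1  0.7 10.5] w 0.0154 44.2 tgt [ 0.6607 -0.1705  0.076 ]
rot err [-0.001 -0.004 -0.002]
tool shift [ 0.1 -0.6  7.6]
[(0.84, [0.66, -0.1701, 0.0718]), (0.64, [0.6479, -0.0845, 0.0513])]
```

View pics/wrist14.png

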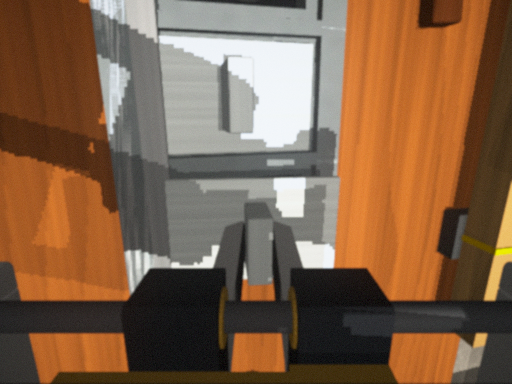

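Contact (10 N): the near end at column 166 is brushing the lip edge at column 165. The first plate sits well above it. I'll back off up and away, then retry 3–4 mm farther out.

Emit:
{"op": "carry_out", "data": {"commands": [[1, [0, 1.5, -6], [0, 0, 0]], [1, [0, 3.5, 1], [0, 0, 0]], [1, [0, 0, 0], [0, 0, 0]], [1, [0, 0, 0], [0, 0, 0]]]}}

```text
time_s: 38.88
ee_pos: [0.6629, -0.1705, 0.0892]
eef_rot: [2.898, -0.0, 1.586]
force: [0.3, -0.4, -0.5]
grip_width: 0.0136
grip_force: 44.9
```

Run:
```python
from h import *
r=need(.6503,-.1705,-38,1,.245,1.586)
p,_,o=pose()
c=cam('wrist','wrist15.png'); g=c['img'].astype(float).mean(2)
f=lambda x,y: p+r.apply([y,x,.006])
print(proj(c,[f(-.055,.03),f(.055,.03),f(-.04,.035),f(.04,.035)]).round(1))
for x in (185,195,305,315,330):
    col=g[150:210,x-2:x+3].mean(1); i=np.argmax(np.abs(np.diff(col))); print(x,150+i+.5,end=' ')
row=g[186:200].mean(0); d=np.diff(row); print('L',150+np.argmax(abs(d[150:200])),'R',320+np.argmax(abs(d[320:370])))
print([(round(d['score'],2),np.round(d['at'],4).tolist()) for d in ctrl.place_of('plate_a','wrist')])
```

```text
pos [ 0.6629 -0.1705  0.0892] F [ 0.3 -0.4 -0.5] w 0.0136 44.9 tgt [ 0.6627 -0.1705  0.076 ]
rot err [-0.001 -0.004 -0.001]
tool shift [ 0.  -3.3 12.8]
[[171.9 186.1]
 [346.2 186.1]
 [195.2 178.3]
 [322.9 178.3]]
185 152.5 195 152.5 305 177.5 315 178.5 330 178.5 L 169 R 331
[(0.8, [0.6671, -0.1714, 0.0793]), (0.6, [0.6464, -0.083, 0.0501])]
```

Contact is gone and the plate sits as before in the hand. I have also used up my picture allowance, so from here I go by numbers only. Lowering again.

Emit:
{"op": "carry_out", "data": {"commands": [[1, [0, -1.5, 6], [0, 0, 0]], [1, [0, -1, 4], [0, 0, 0]], [1, [0, -0.6, 2.3], [0, 0, 0]], [1, [0, 0, 0], [0, 0, 0]]]}}

```text
time_s: 39.48
ee_pos: [0.663, -0.1707, 0.077]
eef_rot: [2.897, -0.0, 1.586]
force: [0.3, 0.2, -1.0]
grip_width: 0.0136
grip_force: 44.9
```

Emit:
{"op": "carry_out", "data": {"commands": [[1, [0, -0.4, 1.6], [0, 0, 0]], [1, [0, -5, -1.2], [0, 0, 0]], [1, [0, -5, -1.2], [0, 0, 0]], [1, [0, -4, -1], [0, 0, 0]], [1, [0, -2, -0.5], [0, 0, 0]], [1, [0, 0, 0], [0, 0, 0]]]}}

```text
time_s: 40.22
ee_pos: [0.6466, -0.171, 0.0757]
eef_rot: [2.896, -0.0, 1.586]
force: [0.3, 0.2, -1.4]
grip_width: 0.0138
grip_force: 44.9
```

Run:
```python
from h import *
need(.6503,-.1705,-55.5,0.5,.245,1.586)
```

```text
pos [ 0.6466 -0.171   0.0757] F [ 0.3  0.2 -1.4] w 0.0138 44.9 tgt [ 0.6452 -0.1705  0.0755]
rot err [ 0.    -0.004 -0.001]
tool shift [ 0.5 -1.3 -0.2]
```

Emit:
{"op": "carry_out", "data": {"commands": [[1, [0.3, -1.3, -0.2], [0, 0, 0]], [1, [0, 0.8, 4.7], [0.085, 0, 0]], [1, [0, 0, 0], [0, 0, 0]], [1, [0, 0.8, 4.4], [0.08, 0, 0]], [1, [0, 0, 0], [0, 0, 0]]]}}

```text
time_s: 40.85
ee_pos: [0.649, -0.1704, 0.0663]
eef_rot: [3.06, -0.0, 1.586]
force: [-0.7, 1.3, -1.5]
grip_width: 0.0139
grip_force: 45.0
```

Emit:
{"op": "carry_out", "data": {"commands": [[1, [0, 0.5, 4.2], [0.08, 0, 0]], [1, [0, 0, 0], [0, 0, 0]], [1, [0, 0, 1], [0, 0, 0]], [1, [0, 0, 0], [0, 0, 0]]]}}

```text
time_s: 41.35
ee_pos: [0.6493, -0.1707, 0.0619]
eef_rot: [3.14, -0.0, 1.586]
force: [-0.3, -0.2, -2.2]
grip_width: 0.0134
grip_force: 45.0
```

Run:
```python
from h import *
need(.6503,-.1705,-55,-1,0,1.586)
c=cam('wrist'); print([(round(d['score'],2),np.round(d['at'],4).tolist()) for n in ('plate_a',) for d in ctrl.place_of(n,'wrist')])
```

```text
pos [ 0.6493 -0.1707  0.0619] F [-0.3 -0.2 -2.2] w 0.0134 45.0 tgt [ 0.6503 -0.1705  0.061 ]
rot err [ 0.001 -0.    -0.   ]
tool shift [0.2 1.  0.9]
[(0.78, [0.6509, -0.0855, 0.0478]), (0.6, [0.6502, -0.173, 0.0516])]
```

Lower 1 mm more until contact, release, rise, and check both plates.

Emit:
{"op": "carry_out", "data": {"commands": [[1, [0, 0, 1], [0, 0, 0]], [1, [0, 0, 0.5], [0, 0, 0]], [0.4, [0, 0, 0], [0, 0, 0]], [0.4, [0, 0, 0], [0, 0, 0]], [0.4, [0, 0, 0], [0, 0, 0]], [0.4, [0, 0, 0], [0, 0, 0]], [0.4, [0, 0, 0], [0, 0, 0]], [0.4, [0, 0, -20], [0, 0, 0]], [0.4, [0, 0, -50], [0, 0, 0]], [0.4, [0, 0, -50], [0, 0, 0]]]}}

```text
time_s: 42.7
ee_pos: [0.6495, -0.1705, 0.1832]
eef_rot: [3.141, 0.0, 1.586]
force: [0.3, -0.1, 0.7]
grip_width: 0.0566
grip_force: 0.0
```

Emit:
{"op": "carry_out", "data": {"commands": [[0.3, [48, -16, -10], [0, 0, 0]], [0.3, [48, -16, -10], [0, 0, 0]], [0.3, [50, -16, 0], [0, 0, 0]], [0.3, [50, -16, 0], [0, 0, 0]], [0.3, [50, -16, 0], [0, 0, 0]], [0.3, [50, -16, 0], [0, 0, 0]], [0.3, [50, -16, 0], [0, 0, 0]], [0.3, [50, -16, 0], [0, 0, 0]], [0.3, [50, -16, 0], [0, 0, 0]], [0.3, [50, -16, 0], [0, 0, 0]]]}}

```text
time_s: 43.95
ee_pos: [0.4815, 0.3246, 0.202]
eef_rot: [3.14, -0.001, 1.586]
force: [0.6, -0.1, 0.1]
grip_width: 0.0657
grip_force: 0.0
```

Run:
```python
from h import *
for n in ('top','side','wrist'):
  c=cam(n)
  print(n,[(t,round(d['score'],2),np.round(d['at'],4).tolist()) for t in ('plate_a','bay_a','dust_cover','peg','wheel_axis') for d in ctrl.place_of(t,n) if d['score']>.4])
  if n=='top':
    hsv=cv2.cvtColor(c['img'],cv2.COLOR_BGR2HSV)
    for d in ctrl.outline_of('plate_a',n):
      m=d['region'].astype(np.uint8); cs=max(cv2.findContours(m,0,1)[0],key=cv2.contourArea).reshape(-1,2)
      print(d['score'],cv2.minAreaRect(np.float32(back(c,cs,.055)[:,:2]*1000)))
p,r,o=pose(); print(p,o['eef_rot'],o['grip_width'],o['force'])
```

```text
top [('plate_a', 0.95, [0.6497, -0.1721, 0.0526]), ('plate_a', 0.9, [0.3124, -0.2829, -0.0015]), ('plate_a', 0.85, [0.6523, -0.0875, 0.0529]), ('plate_a', 0.61, [0.3281, 0.1119, 0.0001]), ('bay_a', 0.97, [0.6492, -0.1686, 0.0493]), ('bay_a', 0.9, [0.6502, -0.0878, 0.0488]), ('bay_a', 0.82, [0.6517, -0.004, 0.0487]), ('bay_a', 0.72, [0.6614, 0.1573, 0.1062]), ('dust_cover', 0.73, [0.4787, 0.349, 0.0008]), ('peg', 0.68, [0.6608, 0.1579, 0.1034]), ('peg', 0.57, [0.652, -0.0036, 0.0519]), ('wheel_axis', 0.84, [0.6399, 0.1212, 0.0682])]
0.87 ((331.3597412109375, 108.39743041992188), (67.30638885498047, 106.09567260742188), 68.00033569335938)
0.85 ((658.0496215820312, -84.96133422851562), (91.94579315185547, 67.5909652709961), 2.4259791374206543)
0.76 ((313.1250305175781, -268.53912353515625), (104.49266052246094, 66.67147064208984), 41.49260330200195)
0.7 ((659.8848266601562, -169.76026916503906), (91.8471908569336, 69.72005462646484), 1.294023036956787)
side [('plate_a', 0.77, [0.3315, 0.1149, 0.0005]), ('plate_a', 0.74, [0.652, -0.1719, 0.0471]), ('plate_a', 0.7, [0.6497, -0.0911, 0.0531]), ('plate_a', 0.63, [0.31, -0.2835, -0.0017]), ('bay_a', 0.94, [0.651, -0.1674, 0.0481]), ('bay_a', 0.82, [0.6503, -0.0875, 0.051]), ('bay_a', 0.76, [0.6488, -0.0043, 0.0551]), ('dust_cover', 0.92, [0.4789, 0.3524, 0.01]), ('dust_cover', 0.61, [0.6512, -0.168, 0.0472]), ('peg', 0.88, [0.6638, 0.1593, 0.1068]), ('wheel_axis', 0.74, [0.6468, 0.122, 0.0662]), ('wheel_axis', 0.63, [0.6499, -0.0842, 0.0468])]
wrist [('dust_cover', 0.8, [0.4795, 0.3552, 0.0031])]
[0.48214727 0.3229617  0.20020811] [ 3.14159094e+00 -2.66241569e-05  1.58583289e+00] 0.06576192703651815 [ 0.58784505 -0.12015429  1.36453543]
```

Both plates lie in their bays: (0.650,-0.171) and (0.651,-0.088), square within 0.04. Now the cover at (0.479,0.3525).

Emit:
{"op": "carry_out", "data": {"commands": [[0.3, [29.5, -3, 20], [0, 0, 0]], [0.3, [0, 0, 40], [0, 0, 0]], [0.3, [0, 0, 35], [0, 0, 0]], [0.3, [0, 0, 20], [0, 0, 0]], [0.3, [0, 0, 10.5], [0, 0, 0]], [1, [0, 0, 0], [0, 0, 0]], [1, [0, 0, 0], [0, 0, 0]], [1, [0, 0, 0], [0, 0, 0]], [1, [0, 0, 0], [0, 0, 0]], [1, [0, 0, 0], [0, 0, 0]]], "squeeze": 60}}

```text
time_s: 46.15
ee_pos: [0.479, 0.3525, 0.0752]
eef_rot: [3.141, -0.0, 1.586]
force: [0.4, -0.6, 4.0]
grip_width: 0.0296
grip_force: 60.0
```

Emit:
{"op": "carry_out", "data": {"commands": [[1, [0, 0, 0], [0, 0, 0]], [1, [0, 0, 0], [0, 0, 0]], [1, [0, 0, 0], [0, 0, 0]], [1, [0, 0, -8], [0, 0, 0]], [1, [0, 0, -16], [0, 0, 0]], [1, [0, 0, -25], [0, 0, 0]], [1, [0, 0, -30], [0, 0, 0]], [1, [0, 0, -30], [0, 0, 0]], [1, [0, 0, -20], [0, 0, 0]], [1, [0, 0, -10], [0, 0, 0]]]}}

```text
time_s: 47.4
ee_pos: [0.4788, 0.3525, 0.2155]
eef_rot: [3.14, -0.001, 1.586]
force: [-0.3, 0.3, -2.6]
grip_width: 0.0291
grip_force: 60.0
```

Run:
```python
from h import *
p,r,o=pose(); print(p,o['eef_rot'],o['grip_width'],o['grip_force'],o['force'],o['moment'])
for n in ('top','side','wrist'):
  c=cam(n); print(n,[(t,round(d['score'],2),np.round(d['at'],4).tolist()) for t in ('dust_cover',) for d in ctrl.place_of(t,n) if d['score']>.4])
print(delta([.645,.1225,p[2]],[np.pi,0,1.5708]))
```

```text
[0.4788094  0.35251132 0.21545488] [ 3.14017121e+00 -9.18186518e-04  1.58582822e+00] 0.029092017856593443 59.998440742492676 [-0.28238536  0.3485642  -2.62948704] [-0.07912131  0.01766441  0.02087863]
top [('dust_cover', 0.74, [0.479, 0.348, 0.1429])]
side [('dust_cover', 0.63, [0.4761, 0.3519, 0.1458])]
wrist [('dust_cover', 0.98, [0.4779, 0.353, 0.1413])]
(array([-232.2,  163.1,   -2.8]), array([-0.001,  0.001,  0.015]))
```

Held upright. I'll carry it slowly with a ramp.

Emit:
{"op": "carry_out", "data": {"commands": [[1, [-4, 3, 0], [0, 0, 0]], [1, [-8, 6, 0], [0, 0, 0]], [1, [-13, 9, 0], [0, 0, 0]], [1, [-17, 12, 0], [0, 0, 0]], [1, [-19, 14, 0], [0, 0, 0]], [1, [-19, 14, 0], [0, 0, 0]], [1, [-19, 14, 0], [0, 0, 0]], [1, [-19, 14, 0], [0, 0, 0]], [1, [-19, 13, 0], [0, 0, 0]], [1, [-19, 13, 0], [0, 0, 0]]]}}

```text
time_s: 48.95
ee_pos: [0.5939, 0.1967, 0.2136]
eef_rot: [-3.142, 0.0, 1.586]
force: [0.3, 0.1, -4.0]
grip_width: 0.0293
grip_force: 60.0
```

Emit:
{"op": "carry_out", "data": {"commands": [[1, [-19, 13, 0], [0, 0, 0]], [1, [-18, 13, 0], [0, 0, 0]], [1, [-15, 10, 0], [0, 0, 0]], [1, [-11, 8, 0], [0, 0, 0]], [1, [-7, 5, 0], [0, 0, 0]], [1, [-4, 2, 0], [0, 0, 0]], [1, [-2, 1, 0], [0, 0, 0]], [1, [0, 0, 0], [0, 0, 0]]]}}

```text
time_s: 49.95
ee_pos: [0.6461, 0.1231, 0.2138]
eef_rot: [3.142, -0.0, 1.586]
force: [-0.1, -0.2, -3.3]
grip_width: 0.0288
grip_force: 60.0
```

Run:
```python
from h import *
p,r,o=pose(); print(p,o['eef_rot'],o['grip_width'],o['grip_force'],o['force'],o['moment'])
for n in ('top','side','wrist'):
  c=cam(n); print(n,[(t,round(d['score'],2),np.round(d['at'],4).tolist()) for t in ('dust_cover','wheel_axis') for d in ctrl.place_of(t,n) if d['score']>.4])
print(delta([.645,.123,p[2]],[np.pi,0,1.5708]))
```

```text
[0.6460648  0.1231163  0.21377305] [ 3.14153519e+00 -5.63854679e-05  1.58606034e+00] 0.028800818633893055 59.99838173389435 [-0.07720214 -0.2275968  -3.33364225] [-0.01993248  0.06130565  0.06691978]
top [('dust_cover', 0.74, [0.648, 0.1177, 0.1401]), ('wheel_axis', 0.68, [0.6407, 0.1248, 0.0607])]
side [('dust_cover', 0.91, [0.6448, 0.1217, 0.1463]), ('wheel_axis', 0.85, [0.6462, 0.1224, 0.0648]), ('wheel_axis', 0.66, [0.646, -0.0122, 0.0008])]
wrist [('dust_cover', 0.8, [0.6458, 0.1246, 0.1451])]
(array([ 0.1, -1.1, -0.1]), array([0.   , 0.   , 0.015]))
```

Emit:
{"op": "carry_out", "data": {"commands": [[1, [0, -1, 15], [0, 0, 0]], [1, [0, 0, 22], [0, 0, 0]], [1, [0, 0, 22], [0, 0, 0]], [1, [0, 0, 16], [0, 0, 0]], [1, [0, 0, 9], [0, 0, 0]], [1, [0, 0, 5], [0, 0, 0]], [1, [0, 0, 3], [0, 0, 0]], [1, [0, 0, 2], [0, 0, 0]], [1, [0, 0, 0], [0, 0, 0]]]}}

```text
time_s: 51.52
ee_pos: [0.6453, 0.1229, 0.1199]
eef_rot: [3.141, -0.0, 1.586]
force: [-0.3, 1.4, -3.4]
grip_width: 0.0292
grip_force: 60.0
```

Emit:
{"op": "carry_out", "data": {"commands": [[1, [0, 0, 1], [0, 0, 0]], [1, [0, 0, 1], [0, 0, 0]], [1, [0, 0, 0], [0, 0, 0]]]}}

```text
time_s: 51.9
ee_pos: [0.6453, 0.1229, 0.1193]
eef_rot: [3.14, -0.0, 1.586]
force: [-5.4, -1.2, 7.8]
grip_width: 0.029
grip_force: 60.0
```

Contact with the deck (8 N). Release and rise.

Emit:
{"op": "carry_out", "data": {"commands": [[0.35, [0, 0, 0], [0, 0, 0]], [0.35, [0, 0, 0], [0, 0, 0]], [0.35, [0, 0, 0], [0, 0, 0]], [0.35, [0, 0, 0], [0, 0, 0]], [0.35, [0, 0, 0], [0, 0, 0]], [0.35, [0, 0, -20], [0, 0, 0]], [0.35, [0, 0, -40], [0, 0, 0]], [0.35, [0, 0, -50], [0, 0, 0]], [0.35, [40, -40, 0], [0, 0, 0]], [0.35, [40, -40, 0], [0, 0, 0]]]}}

```text
time_s: 53.15
ee_pos: [0.5632, 0.2023, 0.2296]
eef_rot: [3.139, -0.001, 1.585]
force: [1.3, 0.8, -0.4]
grip_width: 0.061
grip_force: 0.0
```

Emit:
{"op": "carry_out", "data": {"commands": [[0.35, [40, -40, 0], [0, 0, 0]], [0.35, [40, -40, 0], [0, 0, 0]], [0.35, [0, 0, 0], [0, 0, 0]]]}}

```text
time_s: 53.52
ee_pos: [0.4809, 0.2827, 0.2297]
eef_rot: [3.14, -0.001, 1.59]
force: [0.3, -0.1, 0.7]
grip_width: 0.0609
grip_force: 0.0
```

Run:
```python
from h import *
p,r,o=pose(); print(p,o['grip_width'],o['force'],o['time_s'])
for n in ('top','side','wrist','top','side'):
  c=cam(n); print(n,[(t,round(d['score'],2),np.round(d['at'],4).tolist()) for t in ('dust_cover','plate_a') for d in ctrl.place_of(t,n) if d['score']>.4])
```

```text
[0.48087563 0.28273553 0.22970921] 0.06092284935498637 [ 0.26943429 -0.12756467  0.7283723 ] 53.525
top [('dust_cover', 0.73, [0.6525, -0.1712, 0.0539]), ('dust_cover', 0.68, [0.6464, 0.1187, 0.0481]), ('dust_cover', 0.41, [0.4776, 0.3555, 0.001]), ('plate_a', 0.79, [0.3262, 0.1133, 0.0008]), ('plate_a', 0.76, [0.6513, -0.0897, 0.0543]), ('plate_a', 0.59, [0.3133, -0.2838, 0.0045]), ('plate_a', 0.56, [0.6492, -0.1711, 0.0532])]
side [('dust_cover', 0.83, [0.6439, 0.1225, 0.0524]), ('plate_a', 0.96, [0.3304, 0.1164, 0.0]), ('plate_a', 0.74, [0.3088, -0.2818, -0.0025]), ('plate_a', 0.68, [0.646, -0.0888, 0.0538])]
wrist [('dust_cover', 0.91, [0.644, 0.1238, 0.0468]), ('plate_a', 0.81, [0.3253, 0.1104, 0.0009])]
top [('dust_cover', 0.74, [0.6443, 0.1191, 0.048]), ('plate_a', 0.71, [0.3141, -0.2822, 0.0035]), ('plate_a', 0.58, [0.6518, -0.0854, 0.0515]), ('plate_a', 0.56, [0.3283, 0.1145, 0.0027])]
side [('dust_cover', 0.56, [0.6422, 0.1221, 0.0501]), ('dust_cover', 0.43, [0.7004, -0.3843, -0.0023]), ('plate_a', 0.84, [0.3324, 0.1168, 0.0019]), ('plate_a', 0.7, [0.6478, -0.0873, 0.0499]), ('plate_a', 0.6, [0.3106, -0.2819, -0.0043]), ('plate_a', 0.53, [0.6514, -0.1732, 0.0513])]
```

```bash
python3 -c "
from station import ctrl; print(ctrl.hand_in())"
```

```text
the job is handed in; nothing more can be done
None
```

I handed the job in at about 54 s of robot time: wheel turned about 6.9 rad, both plates present fitted in bay_a and bay_b, and the cover back over the wheel. `hand_in` returned no verdict, and I viewed 16 pictures, over the limit of 14.

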